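# Nest the milk pans with their handles fanned

## Task

Put the set of three steel pans away as one nest: the middle pan into the large pan where that stands on the scale, and the small pan, which was left handle-down in the green brush holder, drawn out, turned level and set into the middle one, each pressed fully home past the sprung tabs and lying flat. Fan the handles well apart, with at least 40 degrees between any two, press only as hard as needed without banging, and leave the bottles, egg cup and timer alone.

Things in the scene. Friction and masses are not known exactly. Their poses are not given: they have to be found in the camera images.
- large_pan: Largest steel pan: round cup 120 mm across the rim, 108 mm at the foot, 62 mm high, wall 3 mm, floor 6 mm. Rigid with it, a flat bar handle 14 mm wide, 8 mm thick sticks straight out along -x, mid-line at rim height (62 mm), ending 140 mm from the cup's axis. About 0.32 kg. Origin: centre of the underside; z out of the mouth. Stands loose on the scale plate, handle roughly towards the robot.
- medium_pan: Middle steel pan: round cup 108 mm across the rim, 96 mm at the foot, 62 mm high, wall 3 mm, floor 6 mm. Rigid with it, a flat bar handle 14 mm wide, 8 mm thick sticks straight out along -x, mid-line at rim height (62 mm), ending 140 mm from the cup's axis. About 0.25 kg. Origin: centre of the underside; z out of the mouth. Stands loose on the shelf, handle roughly towards the robot.
- small_pan: Smallest steel pan: round cup 96 mm across the rim, 84 mm at the foot, 62 mm high, wall 3 mm, floor 6 mm. Rigid with it, a flat bar handle 14 mm wide, 8 mm thick sticks straight out along -x, mid-line at rim height (62 mm), ending 150 mm from the cup's axis. About 0.18 kg. Origin: centre of the underside; z out of the mouth. Starts handle-down in the holder, mouth facing sideways and up.
- large_pan_handle (a point): Point on the mid-line of the large pan's handle, 100 mm from the cup's axis, 62 mm above its underside (rim level). Grip a handle across its 14 mm. Inside the large and the middle pan three small sprung steel tabs sit on the wall near the floor, 120 degrees apart; they catch the next pan's foot 7 to 10 mm short of home and let it by under a push of some 10 to 22 N, best on the middle of its floor.
- medium_pan_handle (a point): Point on the mid-line of the middle pan's handle, 100 mm from the cup's axis, 62 mm above its underside (rim level). Fully home, a pan's foot rests flat on the inner floor of the next larger one: its origin is 6 mm above that pan's origin, with 3 to 4 mm play all round. Over the large pan's handle it cannot go home (2 mm overlap).
- small_pan_handle (a point): Point on the mid-line of the small pan's handle, 100 mm from the cup's axis, 62 mm above its underside (rim level). At the start the last 42 mm of the handle are in the sleeve with about 3.5 mm play, free to be drawn out along the handle, which leans about 35 degrees off vertical: the pan must turn about 55 degrees to lie level.
- brush_holder: Green plastic bottle brush holder, fixed to the shelf: round base 124 mm across and 14 mm high with a slanted square sleeve. Origin: centre of its underside, z up; the sleeve leans 30 degrees from vertical towards its +x, so the small pan's cup overhangs on the +x side.
- sleeve_mouth (a point): Centre of the mouth of the holder's sleeve, on the sleeve's axis; mouth 17.5 mm by 11.5 mm inside, 25.5 mm by 19.5 mm outside, about 66 mm above the shelf. Sleeve depth 42 mm.
- scale_plate: Steel plate, 132 mm across, of a round white spring kitchen scale, 140 mm across, fixed to the shelf. Origin: middle of the plate's top, 62 mm above the shelf when unloaded. It is sprung: it holds a load of about 4.5 N, then sinks about 0.8 mm for each further newton, at most 14 mm.
- bottle0: Closed polypropylene bottle, 60 mm diameter, 150 mm tall, origin at the centre of its underside. Leave alone.
- bottle1: Closed polypropylene bottle like bottle0. Leave alone.
- bottle2: Shorter closed polypropylene bottle, 60 mm diameter, 120 mm tall. Leave alone.
- egg_cup: White ceramic egg cup, 48 mm across, 62 mm high, origin at the centre of its underside. Leave alone.
- timer: White square kitchen timer standing on edge, 75 mm high, 75 mm wide, 40 mm deep, origin at the centre of its underside. Leave alone.
Things that resemble listed ones, but are neither listed nor needed, are in the scene too. What is shaped like the large_pan but blue or purple is not meant.

How it is judged (in metres and radians):
At the end, for the whole second after the job is handed in: Middle pan in large, small in middle: axes within 8 mm, each 3 to 9 mm above the one below, all within 0.06 rad of level and at rest; handle points (100 mm from the axes) 60 mm or more apart horizontally (35 degrees); large pan on the scale, within 30 mm of its middle (horizontal distance between medium_pan and large_pan below 0.008 m and z of medium_pan in the frame of large_pan between 0.003 and 0.009 m and horizontal distance between small_pan and medium_pan below 0.008 m and z of small_pan in the frame of medium_pan between 0.003 and 0.009 m and angle between each of large_pan, medium_pan, small_pan's own z axis and vertical below 0.06 rad and linear speed of each of large_pan, medium_pan, small_pan below 0.01 m/s and angular speed of each of large_pan, medium_pan, small_pan below 0.1 rad/s and horizontal distance between large_pan_handle and medium_pan_handle above 0.06 m and horizontal distance between each of medium_pan_handle, large_pan_handle and small_pan_handle above 0.06 m and z of large_pan in the frame of scale_plate below 0.004 m and horizontal distance between large_pan and scale_plate below 0.03 m); the robot touches nothing.
It fails at once if a bystander (bottle, egg cup or timer) is shifted by more than 40 mm or tipped by more than 0.4 rad (distance of any of bottle0, bottle1, bottle2, egg_cup, timer from where it was at the start of the episode above 0.04 m or angle between any of bottle0, bottle1, bottle2, egg_cup, timer's own z axis and vertical above 0.4 rad).
It fails at once if pans are banged or forced together: more than 80 N between two of them (contact force between any of medium_pan, small_pan and large_pan above 80 N or contact force between small_pan and medium_pan above 80 N).
It also fails if it takes over 72 s, if anything falls off the work surface, if the arm or the gripper's body presses on something with over 40 N, if the wrist force passes 120 N, or if a joint passes its speed limit or range.

## Robot

A 7-joint arm with a two-finger parallel gripper is mounted at the origin on the work surface. World frame = base frame: x ahead of the robot, y to its left, z up, the work surface at z = 0. Lengths are in m, angles in degrees, forces in N, time in s.
With the tool pointing down it reaches from about 0.425 to 0.875 m from the base axis. Payload 4.7 kg.
Tool frame: the origin (TCP) lies midway between the tips of the shut fingers; the grasp point (between the pads) lies 19 mm behind it; y points along the fingers, x is the direction in which the jaws open and shut, and the axes are right-handed (so a half turn about y gives the same grasp; the last joint's range is limited). The gripper opens to 87 mm and grips with 3 to 60 N. Pads are 19 mm wide; open, the fingers measure 117 mm over their backs; the gripper's body (75 mm by 190 mm) begins 51 mm behind the grasp point.
Start: joints at [-62.389, 18.392, -4.016, 83.108, 1.295, 78.541, -3.26], TCP at [0.293, 0.58, 0.223] pointing down, gripper open.
Joint ranges: [-163.93, 163.93], [-17.29, 119.83], [-79.2, 71.16], [3.27, 140.29], [-89.18, 269.18], [5.43, 117.66], [-154.24, 154.24]. Speed limits (degrees/s): [147.25, 147.25, 180, 180, 180, 180, 180].

## Interface

Orientations are given as [roll, pitch, yaw] about the fixed x, y, z axes, in that order (R = Rz(yaw) Ry(pitch) Rx(roll)).
In Python, from cell import env gives the robot as it stands.
- The arm moves only by the tool carry_out, never from a script. Its argument "targets" is a list of rows, each a list of 2 entries, a list of its own where there are three numbers: the shift along the tool's x, y, z in mm, then the turn, a rotation vector about the tool's x, y, z in degrees. A call has 1 to 12 rows; each row shifts and turns the commanded pose from where the row before left it, along the tool's axes as they then stand; what a row does not reach is not made up. A row lasts 1/10 s, in which the tool goes at most 50 mm and 8.59 degrees, less where a joint would pass 70% of its speed; a pose out of reach is approached as far as the arm can. A call with a gripper value outside its range is refused whole. "jaw" is the opening, from 0 (shut) to 1 (fully open), set as the call begins (left out, the last holds). The fingers move at their own pace and stop on an object; "squeeze" is the grip in N (left out, the last holds). Time passes only in rows, so rows that do not move let the fingers close. It gives the time, the measured TCP pose, the force and the opening at its end, in the units of the state.
- env.get_obs(): the state, without advancing time (a new reading comes with each control period).
- env.read_camera(name): name is "scene" or "top" or "wrist"; returns the picture (420x560x3 uint8, red, green, blue); there is no depth.
- env.get_calibration(name): a dict with "fx", "fy", "cx", "cy" (pixels), "D" ([k1, k2, p1, p2, k3] as OpenCV has them; the pictures are not rectified), "R" (3x3) and "t" (3): a world point X has camera coordinates R X + t; the wrist camera has in their place "hand_eye" (4x4, takes a point from camera to tool coordinates, whose origin is the TCP and whose axes are the tool frame's). Camera axes: x right, y down, z forward; pixel columns grow to the right and rows downward; lengths in m; the calibration is good to about 2 mm. A picture is of the moment at which its call begins: read the wrist's pose just before it. get_calibration takes no time and is no camera call.
- env.sign_off(): hands the job in, once; it reports no verdict.
Trained networks look in the newest picture that a camera, given by its name, has taken for a name from the list of things; names that differ only in an ending like _2 or _b are one class to them, and where a whole thing is asked for, a point or a joint stands for the part that bears it (a point fixed in the world has none). Each returns a list of dicts, best first, with "p" (0 to 1); they miss things now and then, are a little off and sometimes report something else, mostly with a low value. They report only what shows in the picture. A call takes as long as a camera call. They do not tell look-alikes from the thing itself.
- env.outline_of(camera, label): "mask" (420x560 bool, what is visible of it) and "xy" ([column, row] in pixels, amid what is visible of it).
The state is a dict: "time_s": time; "qpos": joint angles; "joint_velocities": joint speeds; "effort": joint torques, N m; "tool_pos": TCP position; "tool_rot": TCP orientation; "force": force on the tool from outside, world axes, zero at the start; "wrist_torque": the same for the moment, N m; "grip_width": finger opening in m.
Only numpy, scipy, OpenCV 4.12 (cv2) and the standard library are available. Lean on these libraries where they do the work, as an engineer would, in place of code of your own. Each camera call takes 0.05 s, during which the arm holds its last target.

## Working session

There is one attempt and no reset: what is moved stays moved. The work goes in short steps, Python scripts to look and compute and a tool call to move; the robot and the scene stay as the last step left them, time stands still between calls to the robot, and variables do not carry over. Pictures are saved under pics/ and viewed, and the job is handed in when it is done.

Besides the shell and the picture viewer there is one more tool, called after ">>>" by a JSON object that holds its "op" and its "data". carry_out: Moves the arm, as the interface text tells. Its arguments: {"type":"object","properties":{"targets":{"type":"array","items":{"type":"array"}},"jaw":{"type":"number"},"squeeze":{"type":"number"}},"required":["targets"]}

```bash
ls; mkdir -p pics; python3 - <<'E'
from cell import env
import cv2
print(env.get_obs())
for n in ["scene","top","wrist"]:
    im=env.read_camera(n); cv2.imwrite(f"pics/{n}0.png",im[:,:,::-1])
    c=env.get_calibration(n); print(n,c)
E
```

```text
pics
{'time_s': 0.0, 'qpos': array([-62.3894009 ,  18.43826379,  -4.01590666,  83.17357269,
         1.2958958 ,  78.53898014,  -3.25956902]), 'joint_velocities': array([-0.00516445, -0.13498063,  0.09151284,  0.05565509,  0.07357953,
        0.12898674,  0.05323657]), 'effort': array([-6.43753697e-05, -4.91278303e+01, -4.03972026e-01, -3.12526309e+01,
       -6.38717436e-02,  4.38043533e-02,  1.79892613e-04]), 'tool_pos': array([0.29290457, 0.57966915, 0.22148221]), 'tool_rot': array([-90.00635897,   0.10552667,  63.20008099]), 'force': array([ 0.47460003, -0.33918721, -0.27906866]), 'wrist_torque': array([-0.01637775,  0.02122557,  0.00489064]), 'grip_width': 0.08683191381002923}
scene {'fx': 425.20688694518907, 'fy': 425.20688694518907, 'cx': 272.8248886643975, 'cy': 211.00511899853103, 'D': array([-0.07087914,  0.        ,  0.        ,  0.        ,  0.        ]), 'R': array([[-0.50190883,  0.86491988,  0.00106263],
       [ 0.66615041,  0.3873469 , -0.63734293],
       [-0.55166218, -0.31918017, -0.77057956]]), 't': array([ 0.27680132, -0.33808614,  1.32515682])}
top {'fx': 528.7
[... 207 characters left out ...]
  0.01100311],
       [-0.98234186,  0.01314581, -0.18663244],
       [ 0.18645416, -0.01369605, -0.98236819]]), 't': array([0.01852189, 0.62319057, 1.50376497])}
wrist {'fx': 331.7183357284868, 'fy': 331.7183357284868, 'cx': 281.7934636385718, 'cy': 215.52608461307, 'D': array([-0.07585707,  0.        ,  0.        ,  0.        ,  0.        ]), 'hand_eye': array([[ 9.99999874e-01, -6.66397090e-05, -4.97031483e-04,
        -4.73304422e-04],
       [ 4.65669721e-04, -2.44411952e-01,  9.69671378e-01,
        -1.62519558e-01],
       [-1.86099054e-04, -9.69671487e-01, -2.44411890e-01,
         6.67704849e-02],
       [ 0.00000000e+00,  0.00000000e+00,  0.00000000e+00,
         1.00000000e+00]])}
```

View pics/scene0.png

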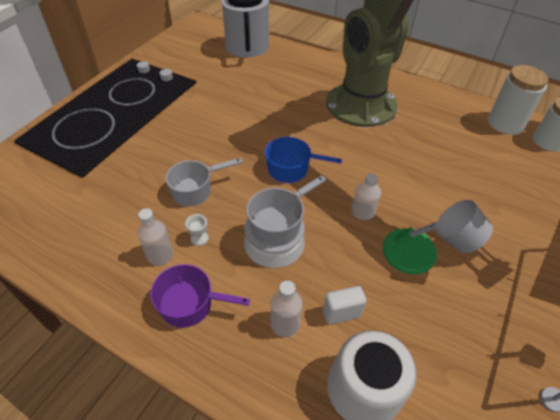

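View pics/top0.png

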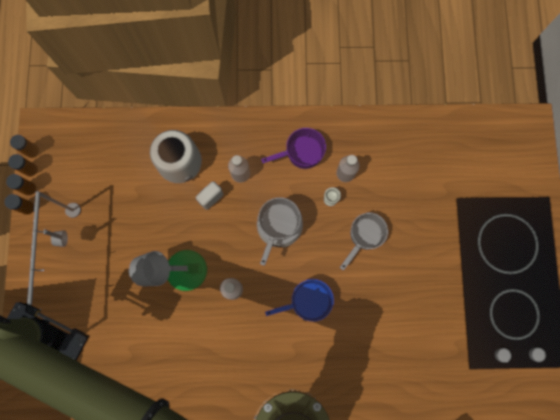

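View pics/wrist0.png

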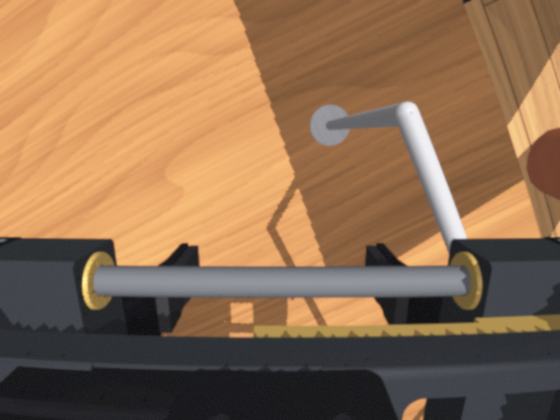

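```bash
cat > h.py <<'E'
import numpy as np, cv2
from scipy.spatial.transform import Rotation as Ro
from cell import env
def toolpose(o=None):
    o=o or env.get_obs()
    T=np.eye(4); T[:3,:3]=Ro.from_euler('xyz',o['tool_rot'],degrees=True).as_matrix(); T[:3,3]=o['tool_pos']; return T
def cam(n,T=None):
    c=env.get_calibration(n); K=np.array([[c['fx'],0,c['cx']],[0,c['fy'],c['cy']],[0,0,1]])
    if n=='wrist':
        M=np.linalg.inv(T@c['hand_eye']); R,t=M[:3,:3],M[:3,3]
    else: R,t=np.array(c['R']),np.array(c['t'])
    return K,np.array(c['D']),R,t
def proj(C,P):
    K,D,R,t=C
    return cv2.projectPoints(np.asarray(P,float).reshape(-1,1,3),cv2.Rodrigues(R)[0],t.reshape(3,1),K,D)[0].reshape(-1,2)
def ray(C,uv):
    K,D,R,t=C
    n=cv2.undistortPoints(np.array(uv,float).reshape(-1,1,2),K,D).reshape(-1,2)
    d=np.c_[n,np.ones(len(n))]@R; o=-R.T@t
    return o,d
def onplane(C,uv,z):
    o,d=ray(C,uv); return o+d*((z-o[2])/d[:,2])[:,None]
DIM={'large':(.06,.054,.14),'medium':(.054,.048,.14),'small':(.048,.042,.15)}
def panparts(n):
    R1,R0,L=DIM[n]; a=np.linspace(0,2*np.pi,48,endpoint=False)
    cup=np.r_[np.c_[R1*np.cos(a),R1*np.sin(a),0*a+.062],np.c_[R0*np.cos(a),R0*np.sin(a),0*a]]
    h=np.array([[x,y,z] for x in(-L,-R1+.003) for y in(-.007,.007) for z in(.058,.066)])
    return cup,h
def sil(C,n,T):
    m=np.zeros((420*4,560*4),np.uint8)
    for p in panparts(n):
        q=proj(C,p@T[:3,:3].T+T[:3,3])*4+1.5
        cv2.fillConvexPoly(m,cv2.convexHull(q.astype(np.float32)).astype(np.int32),255)
    return cv2.resize(m,(560,420),interpolation=cv2.INTER_AREA)/255.
def axT(x,y,z,yaw,tx=0,ty=0):
    T=np.eye(4);T[:3,:3]=(Ro.from_rotvec([tx,ty,0])*Ro.from_euler('z',yaw)).as_matrix();T[:3,3]=[x,y,z];return T
E
python3 - <<'E'
from h import *
import pickle
out={}
for n in ['top','scene']:
    im=env.read_camera(n); v=im.copy()
    for l in ['large_pan','medium_pan','small_pan','brush_holder','scale_plate','sleeve_mouth','bottle0','bottle2','egg_cup','timer']:
        r=env.outline_of(n,l)
        print(n,l,[(round(d['p'],2),np.round(d['xy']).tolist(),int(d['mask'].sum())) for d in r[:5]])
        out[n,l]=[(d['p'],d['xy'],d['mask']) for d in r]
    out[n]=im
pickle.dump(out,open('m.pkl','wb'))
E
```

```text
top large_pan [(0.74, [277.0, 219.0], 1569), (0.64, [311.0, 298.0], 1539), (0.61, [303.0, 148.0], 1403)]
top medium_pan [(0.84, [370.0, 232.0], 1231), (0.25, [207.0, 195.0], 460)]
top small_pan [(0.9, [149.0, 268.0], 1233), (0.4, [208.0, 194.0], 470)]
top brush_holder [(0.67, [189.0, 273.0], 1186), (0.28, [209.0, 195.0], 431)]
top scale_plate [(0.65, [239.0, 168.0], 432), (0.59, [287.0, 240.0], 170), (0.54, [186.0, 270.0], 1276), (0.49, [210.0, 196.0], 475)]
top sleeve_mouth [(0.65, [187.0, 275.0], 1194)]
top bottle0 [(0.68, [238.0, 167.0], 453), (0.66, [348.0, 170.0], 462), (0.58, [234.0, 287.0], 369), (0.47, [190.0, 275.0], 1157), (0.36, [151.0, 266.0], 1233)]
top bottle2 [(0.68, [238.0, 167.0], 453), (0.66, [348.0, 170.0], 462), (0.58, [234.0, 287.0], 369), (0.47, [190.0, 275.0], 1157), (0.36, [151.0, 266.0], 1233)]
top egg_cup [(0.8, [330.0, 198.0], 228)]
top timer [(0.63, [210.0, 195.0], 434)]
scene large_pan [(0.89, [183.0, 296.0], 3330), (0.64, [275.0, 211.0], 2810)]
scene medium_pan [(0.87, [192.0, 180.0], 1863), (0.47, [277.0, 212.0], 2915)]
scene small_pan [(0.96, [462.0, 227.0], 2228)]
scene brush_holder [(0.69, [408.0, 252.0], 1936)]
scene scale_plate [(0.56, [270.0, 244.0], 506)]
scene sleeve_mouth [(0.72, [279.0, 213.0], 2811), (0.65, [411.0, 251.0], 1964)]
scene bottle0 [(0.94, [285.0, 310.0], 1495), (0.78, [368.0, 197.0], 926), (0.72, [151.0, 241.0], 1312)]
scene bottle2 [(0.94, [285.0, 310.0], 1495), (0.78, [368.0, 197.0], 926), (0.72, [151.0, 241.0], 1312)]
scene egg_cup [(0.94, [199.0, 231.0], 504), (0.69, [409.0, 251.0], 1879), (0.61, [276.0, 213.0], 2920)]
scene timer [(0.92, [346.0, 305.0], 1283)]
```

```bash
cat > fit.py <<'E'
from h import *
import pickle
from scipy.optimize import minimize
out=pickle.load(open('m.pkl','rb'))
Cs={n:cam(n) for n in('top','scene')}
def pick(n,l,xy): return min(out[n,l],key=lambda d:np.hypot(*(np.array(d[1])-xy)))[2]
G={}
def cost(nm,T,ms):
    c=0
    for n,m in ms.items():
        s=cv2.GaussianBlur(sil(Cs[n],nm,T),(0,0),1.0); mm=cv2.GaussianBlur(m.astype(float),(0,0),1.0)
        c+=((s-mm)**2).sum()/mm.sum()
    return c
res={}
def run(nm,z,ms,x0):
    f=lambda p:cost(nm,axT(p[0],p[1],z,p[2]),ms)
    best=min((minimize(f,[x0[0],x0[1],y],method='Nelder-Mead',options=dict(initial_simplex=[[x0[0],x0[1],y],[x0[0]+.02,x0[1],y],[x0[0],x0[1]+.02,y],[x0[0],x0[1],y+.3]])) for y in(x0[2]-.3,x0[2],x0[2]+.3)),key=lambda r:r.fun)
    print(nm,best.x,np.degrees(best.x[2]),best.fun); res[nm]=axT(best.x[0],best.x[1],z,best.x[2])
t=Cs['top']
for nm,z,ct,ch,lab,cs in [('large',.062,(280,222),(266,262),'large_pan',(275,211)),('medium',0,(370,231),(343,267),'medium_pan',(192,180))]:
    a=onplane(t,[ct],z+.06)[0]; b=onplane(t,[ch],z+.06)[0]; d=a-b
    print(a,b)
    run(nm,z,{'top':pick('top',lab,ct),'scene':pick('scene',lab,cs)},[a[0],a[1],np.arctan2(d[1],d[0])])
# small
ms={'top':pick('top','small_pan',(149,268)),'scene':pick('scene','small_pan',(462,227))}
h=onplane(t,[(187,270)],.014)[0]; print('holder',h)
c=onplane(t,[(150,268)],.15)[0]; d=c-h; yaw0=np.arctan2(d[1],d[0]); print(c,np.degrees(yaw0))
def ST(p):
    R=Ro.from_euler('z',p[3]).as_matrix()@Ro.from_euler('y',-(np.pi/2-p[4])).as_matrix()@Ro.from_euler('x',p[5]).as_matrix()
    T=np.eye(4);T[:3,:3]=R;T[:3,3]=np.array(p[:3])-R@[ -.108,0,.062]; return T
# p[:3]= handle point at sleeve mouth
hm=h+0; 
f=lambda p:cost('small',ST(p),ms)+((p[4]-np.radians(35))/.2)**2*.01+(p[5]/.1)**2*.01+((p[2]-.066)/.006)**2*.01
x0=np.array([h[0],h[1],.066,yaw0,np.radians(35),0])
best=None
for dy in(-.3,0,.3):
    x=x0.copy();x[3]+=dy
    S=np.vstack([x,x+np.diag([.02,.02,.005,.3,.1,.1])])
    r=minimize(f,x,method='Nelder-Mead',options=dict(initial_simplex=S,maxiter=800))
    r=minimize(f,r.x,method='Nelder-Mead',options=dict(initial_simplex=np.vstack([r.x,r.x+np.diag([.01,.01,.005,.2,.1,.1])]),maxiter=800))
    if best is None or r.fun<best.fun: best=r
    print(r.x[:3],np.degrees(r.x[3:]),r.fun)
res['small']=ST(best.x); print(res['small'])
pickle.dump(res,open('poses.pkl','wb'))
for n in('top','scene'):
    v=out[n][:,:,::-1].copy()
    for nm in res:
        for p in panparts(nm):
            q=proj(Cs[n],p@res[nm][:3,:3].T+res[nm][:3,3])
            if len(q)>20:
                cv2.polylines(v,[q[:48].astype(np.int32)],True,(0,0,255));cv2.polylines(v,[q[48:].astype(np.int32)],True,(0,255,255))
            else: cv2.polylines(v,[cv2.convexHull(q.astype(np.float32)).astype(np.int32)],True,(0,255,0))
    cv2.imwrite(f'pics/fit_{n}.png',cv2.resize(v[100:340,100:520],None,fx=1.9,fy=1.9))
E
python3 fit.py
```

```text
[0.58392702 0.02821337 0.122     ] [0.47159575 0.06865307 0.122     ]
large [ 0.5967077   0.03093425 -0.35848675] -20.53977778482671 0.035486216799261824
[ 0.56412946 -0.23588149  0.06      ] [ 0.4597571  -0.15272157  0.06      ]
medium [ 0.56657423 -0.23233548 -0.65923435] -37.77134600402784 0.03959518829290723
holder [0.461428   0.30637701 0.014     ]
[0.45716577 0.38309507 0.15      ] 93.17991843518817
[0.46285823 0.30343314 0.06363321] [95.84752158 35.92400373 -2.12875294] 0.08032198669788976
[0.4621295  0.30387037 0.06300787] [94.67962033 35.1997434  -0.95477217] 0.07832881970095108
[0.46103859 0.30323226 0.06238086] [93.61622102 35.56140625 -0.11067371] 0.08140734262730333
[[-0.04702736 -0.99763896  0.05004931  0.45394749]
 [ 0.57450711 -0.06800182 -0.81566987  0.41648867]
 [ 0.81714748 -0.00960512  0.57634863  0.11552618]
 [ 0.          0.          0.          1.        ]]
```

View pics/fit_top.png

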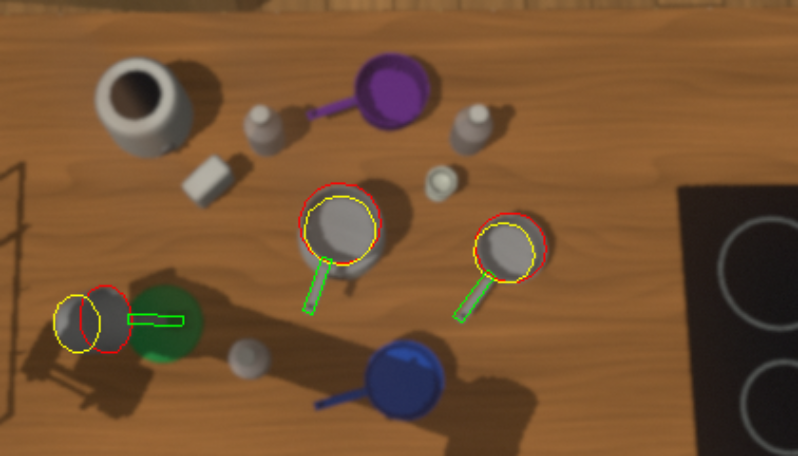

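View pics/fit_scene.png

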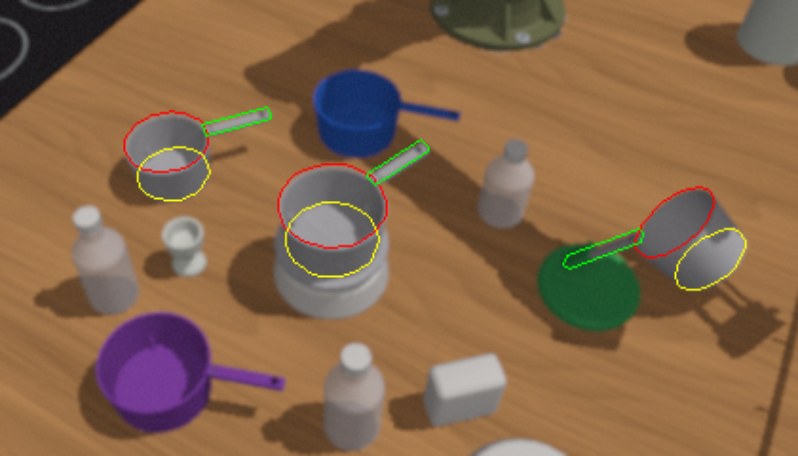

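```bash
cat >> h.py <<'E'
def Rtool(approach,jaw):
    y=np.array(approach,float);y/=np.linalg.norm(y); x=np.array(jaw,float); x-=y*(x@y); x/=np.linalg.norm(x)
    return np.c_[x,y,np.cross(x,y)]
def plan(T0,T1,n=None,vmax=45,wmax=8,prnt=True):
    """rows (mm,deg) straight line + slerp, shift in the axes at row start"""
    rv=Ro.from_matrix(T0[:3,:3].T@T1[:3,:3]).as_rotvec(); dp=T1[:3,3]-T0[:3,3]
    n=n or int(max(1,np.ceil(np.linalg.norm(dp)*1000/vmax),np.ceil(np.degrees(np.linalg.norm(rv))/wmax)))
    rows=[];R=T0[:3,:3].copy()
    for i in range(n):
        rows.append([np.round(R.T@dp/n*1000,1).tolist(),np.round(np.degrees(rv/n),2).tolist()])
        R=R@Ro.from_rotvec(rv/n).as_matrix()
    if prnt: print(n,'total tool',np.round(T0[:3,:3].T@dp*1000,1),'rot',np.round(np.degrees(rv),2)); print(str(rows).replace(' ',''))
    return rows
def mk(p,R):
    T=np.eye(4);T[:3,:3]=R;T[:3,3]=p;return T
E
python3 - <<'E'
from h import *
import pickle
out=pickle.load(open('m.pkl','rb'));t=cam('top')
for nm,uv,z in [('bot238',(237,161),.145),('bot348',(351,160),.145),('bot231',(231,288),.115),('egg',(333,197),.06),('timer',(208,194),.07),('blue',(313,300),.06),('purple',(306,148),.06)]:
    print(nm,onplane(t,[uv],z)[0].round(3), proj(cam('scene'),onplane(t,[uv],z)).round(0))
P=pickle.load(open('poses.pkl','rb'))
M=P['medium']; h=M@[-.082,0,.062,1]; d=M[:3,0]; jaw=M[:3,1]
T0=toolpose(); print(T0.round(3)); 
if jaw@T0[:3,0]<0: jaw=-jaw
R=Rtool([0,0,-1],jaw)
pre=mk(np.array([h[0],h[1],.062+.12]),R)
print(pre.round(3)); plan(T0,pre)
E
```

```text
bot238 [0.757 0.148 0.145] [[287. 285.]]
bot348 [ 0.756 -0.176  0.145] [[146. 213.]]
bot231 [0.402 0.166 0.115] [[369. 176.]]
egg [ 0.668 -0.13   0.06 ] [[197. 219.]]
timer [0.679 0.239 0.07 ] [[346. 295.]]
blue [ 0.367 -0.063  0.06 ] [[288. 150.]]
purple [ 0.82  -0.054  0.06 ] [[182. 286.]]
[[ 0.451  0.    -0.893  0.293]
 [ 0.893  0.     0.451  0.58 ]
 [ 0.    -1.    -0.     0.223]
 [ 0.     0.     0.     1.   ]]
[[ 0.613  0.    -0.79   0.502]
 [ 0.79   0.     0.613 -0.182]
 [ 0.    -1.     0.     0.182]
 [ 0.     0.     0.     1.   ]]
18 total tool [-586.3   40.5 -529.9] rot [ 0.   10.97  0.  ]
[[[-32.6,2.3,-29.4],[0.0,0.61,0.0]],[[-32.3,2.3,-29.8],[0.0,0.61,0.0]],[[-31.9,2.3,-30.1],[0.0,0.61,0.0]],[[-31.6,2.3,-30.5],[0.0,0.61,0.0]],[[-31.3,2.3,-30.8],[0.0,0.61,0.0]],[[-31.0,2.3,-31.1],[0.0,0.61,0.0]],[[-30.6,2.3,-31.5],[0.0,0.61,0.0]],[[-30.3,2.3,-31.8],[0.0,0.61,0.0]],[[-30.0,2.3,-32.1],[0.0,0.61,0.0]],[[-29.6,2.3,-32.4],[0.0,0.61,0.0]],[[-29.3,2.3,-32.7],[0.0,0.61,0.0]],[[-28.9,2.3,-33.0],[0.0,0.61,0.0]],[[-28.6,2.3,-33.3],[0.0,0.61,0.0]],[[-28.2,2.3,-33.6],[0.0,0.61,0.0]],[[-27.8,2.3,-33.9],[0.0,0.61,0.0]],[[-27.5,2.3,-34.2],[0.0,0.61,0.0]],[[-27.1,2.3,-34.5],[0.0,0.61,0.0]],[[-26.7,2.3,-34.8],[0.0,0.61,0.0]]]
```

```bash
python3 - <<'E'
import pickle,cv2,numpy as np
out=pickle.load(open('m.pkl','rb'))
a=cv2.resize(out['scene'][130:300,130:330,::-1],None,fx=2,fy=2);b=cv2.resize(out['scene'][130:300,330:530,::-1],None,fx=2,fy=2)
cv2.imwrite('pics/crop.png',np.hstack([a,b])[:,:800])
E
```

```text
(no output)
```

View pics/crop.png

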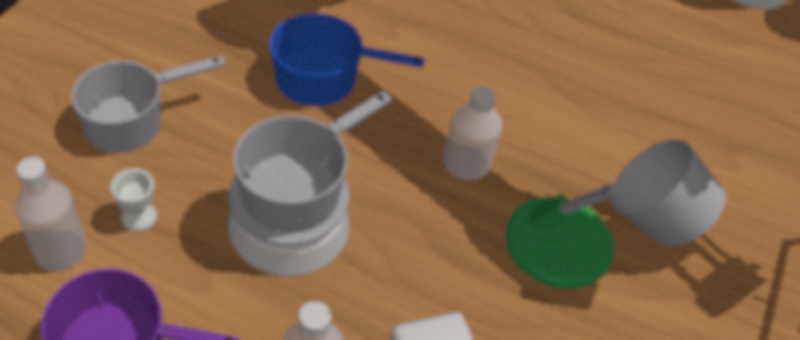

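>>> {"op": "carry_out", "data": {"targets": [[[-32.6, -5, -29.4], [0, 0.6, 0]], [[-32.3, -5, -29.8], [0, 0.6, 0]], [[-31.9, -5, -30.1], [0, 0.6, 0]], [[-31.6, -5, -30.5], [0, 0.6, 0]], [[-31.3, -5, -30.8], [0, 0.6, 0]], [[-31, -5, -31.1], [0, 0.6, 0]], [[-30.6, -5, -31.5], [0, 0.6, 0]], [[-30.3, -5, -31.8], [0, 0.6, 0]], [[-30, -5, -32.1], [0, 0.6, 0]], [[-29.6, 0, -32.4], [0, 0.6, 0]], [[-29.3, 5, -32.7], [0, 0.6, 0]], [[-28.9, 10, -33], [0, 0.6, 0]]], "jaw": 0.6, "squeeze": 60}}

```text
time_s: 2.45
tool_pos: [0.4334, 0.0704, 0.2535]
tool_rot: [-90.1, -0.2, 56.0]
force: [0.3, -0.5, -0.8]
grip_width: 0.0524
```

>>> {"op": "carry_out", "data": {"targets": [[[-28.6, 10, -33.3], [0, 0.6, 0]], [[-28.2, 10, -33.6], [0, 0.6, 0]], [[-27.8, 10, -33.9], [0, 0.6, 0]], [[-27.5, 10, -34.2], [0, 0.6, 0]], [[-27.1, 10, -34.5], [0, 0.6, 0]], [[-26.7, 10, -34.8], [0, 0.6, 0]], [[0, 0, 0], [0, 0, 0]]]}}

```text
time_s: 3.15
tool_pos: [0.5014, -0.1885, 0.1915]
tool_rot: [-90.1, 0.3, 51.9]
force: [0.5, -0.3, 0.4]
grip_width: 0.0522
```

```bash
cat > w.py <<'E'
from h import *
import sys,pickle
P=pickle.load(open('poses.pkl','rb'))
o=env.get_obs();T=toolpose(o); im=env.read_camera('wrist'); C=cam('wrist',T)
print(o['time_s'],o['tool_pos'].round(4),o['tool_rot'].round(2),o['force'].round(2),o['grip_width'],o['qpos'].round(0))
v=im[:,:,::-1].copy()
for nm in sys.argv[2:]:
    for p in panparts(nm):
        q=proj(C,p@P[nm][:3,:3].T+P[nm][:3,3])
        if len(q)>20:
            cv2.polylines(v,[q[:48].astype(np.int32)],True,(0,0,255));cv2.polylines(v,[q[48:].astype(np.int32)],True,(0,255,255))
        else: cv2.polylines(v,[cv2.convexHull(q.astype(np.float32)).astype(np.int32)],True,(0,255,0))
cv2.imwrite(f'pics/{sys.argv[1]}.png',v)
E
python3 w.py w1 medium
```

```text
3.15 [ 0.5014 -0.1885  0.1915] [-90.08   0.28  51.87] [ 0.47 -0.27  0.39] 0.05221348486728783 [-21.   6.  42. 103.  -4.  72.  73.]
```

View pics/w1.png

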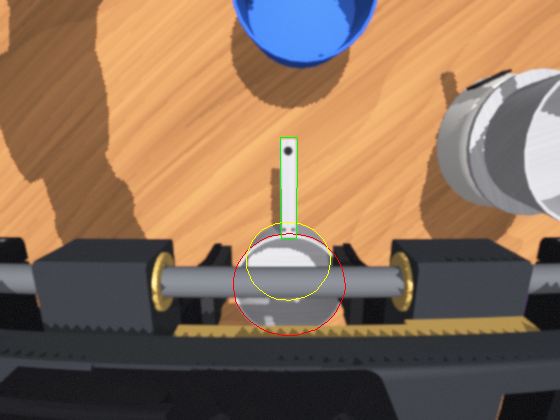

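```bash
python3 - <<'E'
from h import *
import pickle
P=pickle.load(open('poses.pkl','rb'));M=P['medium']; h=M@[-.080,0,.062,1]; jaw=M[:3,1]
T0=toolpose()
if jaw@T0[:3,0]<0: jaw=-jaw
print(env.get_obs()['joint_velocities'].round(2))
plan(T0,mk([h[0],h[1],.043],Rtool([0,0,-1],jaw)),n=5)
E
```

```text
[-2.01 -2.24 -3.56  0.91 -0.91  0.94 -1.11]
5 total tool [  2.7 148.9  -0.3] rot [-0.01 -0.18 -0.15]
[[[0.5,29.8,-0.1],[-0.0,-0.04,-0.03]],[[0.5,29.8,-0.1],[-0.0,-0.04,-0.03]],[[0.5,29.8,-0.1],[-0.0,-0.04,-0.03]],[[0.5,29.8,-0.1],[-0.0,-0.04,-0.03]],[[0.5,29.8,-0.1],[-0.0,-0.04,-0.03]]]
```

>>> {"op": "carry_out", "data": {"targets": [[[1, 28, 0], [0, 0, 0]], [[1, 28, 0], [0, 0, 0]], [[1, 28, 0], [0, 0, 0]], [[0, 28, 0], [0, 0, 0]], [[0, 20, 0], [0, 0, 0]], [[0, 15, 0], [0, 0, 0]], [[0, 0, 0], [0, 0, 0]], [[0, 0, 0], [0, 0, 0]]]}}

```text
time_s: 4.0
tool_pos: [0.5049, -0.1788, 0.0462]
tool_rot: [-90.0, -0.0, 52.4]
force: [0.2, -0.9, 0.2]
grip_width: 0.0524
```

```bash
python3 w.py w2 medium;python3 - <<'E'
from h import *
import pickle
P=pickle.load(open('poses.pkl','rb'));M=P['medium']; 
print((np.linalg.inv(toolpose())@M@np.array([-.08,0,.062,1])*1000).round(1))
E
```

```text
4.0 [ 0.5049 -0.1788  0.0462] [-9.003e+01 -4.000e-02  5.244e+01] [ 0.24 -0.86  0.2 ] 0.05238875204659974 [-18.  16.  40. 112. -12.  56.  80.]
[  -4.5  -15.3   -1.  1000. ]
```

View pics/w2.png

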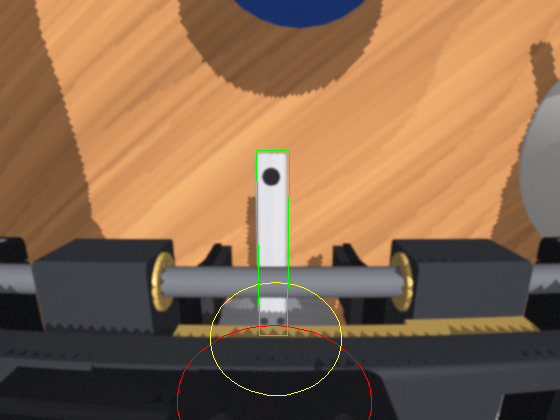

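>>> {"op": "carry_out", "data": {"targets": [[[-4.5, 3.5, -1], [0, 0, 0]], [[0, 0, 0], [0, 0, 0]], [[0, 0, 0], [0, 0, 0]]]}}

```text
time_s: 4.35
tool_pos: [0.5026, -0.1838, 0.0425]
tool_rot: [-90.0, -0.0, 52.4]
force: [-0.3, 0.5, 0.6]
grip_width: 0.0522
```

>>> {"op": "carry_out", "data": {"targets": [[[0, 0, 0], [0, 0, 0]], [[0, 0, 0], [0, 0, 0]], [[0, 0, 0], [0, 0, 0]], [[0, 0, 0], [0, 0, 0]], [[0, 0, 0], [0, 0, 0]], [[0, 0, 0], [0, 0, 0]], [[0, 0, 0], [0, 0, 0]]], "jaw": 0, "squeeze": 60}}

```text
time_s: 5.05
tool_pos: [0.5025, -0.1834, 0.0421]
tool_rot: [-90.0, -0.0, 52.4]
force: [-0.3, -0.6, 0.3]
grip_width: 0.0132
```

```bash
python3 w.py w3 medium;python3 - <<'E'
from h import *
import pickle
P=pickle.load(open('poses.pkl','rb'));M=P['medium']; 
print((np.linalg.inv(toolpose())@M@np.array([-.08,0,.062,1])*1000).round(1))
E
```

```text
5.05 [ 0.5025 -0.1834  0.0421] [-9.000e+01 -1.000e-02  5.241e+01] [-0.3  -0.58  0.27] 0.01322591443275885 [-18.  17.  40. 112. -13.  56.  80.]
[ 5.e-01 -2.e+01 -7.e-01  1.e+03]
```

View pics/w3.png

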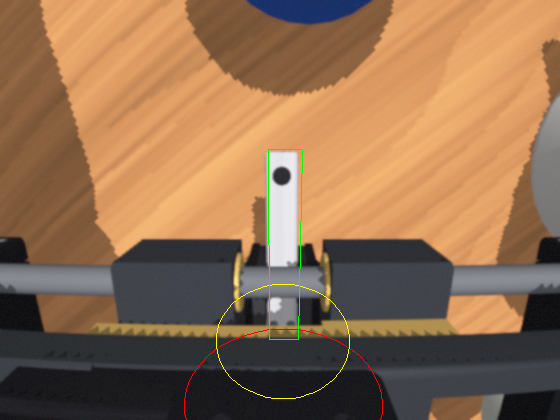

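>>> {"op": "carry_out", "data": {"targets": [[[0, -4, 0], [0, 0, 0]], [[0, -8, 0], [0, 0, 0]], [[0, -14, 0], [0, 0, 0]], [[0, -18, 0], [0, 0, 0]], [[0, -20, 0], [0, 0, 0]], [[0, -20, 0], [0, 0, 0]], [[0, -20, 0], [0, 0, 0]], [[0, -20, 0], [0, 0, 0]], [[0, -18, 0], [0, 0, 0]], [[0, -10, 0], [0, 0, 0]], [[0, 0, 0], [0, 0, 0]]]}}

```text
time_s: 6.2
tool_pos: [0.5033, -0.1839, 0.196]
tool_rot: [-90.2, -0.1, 52.4]
force: [-0.5, 0.4, -2.6]
grip_width: 0.0127
```

```bash
cat > look.py <<'E'
from h import *
import sys
n=sys.argv[1]; x0,y0,x1,y1=map(int,sys.argv[3:7])
im=env.read_camera(n)[y0:y1,x0:x1,::-1]; s=min(800/im.shape[1],600/im.shape[0])
cv2.imwrite(f'pics/{sys.argv[2]}.png',cv2.resize(im,None,fx=s,fy=s,interpolation=cv2.INTER_CUBIC))
E
cat > carry.py <<'E'
from h import *
import pickle
P=pickle.load(open('poses.pkl','rb'));L=P['large']
T0=toolpose(); print(T0[:3,3],env.get_obs()['force'].round(1))
G=np.linalg.inv(mk([.5025,-.1834,.0421],Rtool([0,0,-1],P['medium'][:3,1]*(1 if P['medium'][:3,1]@T0[:3,0]>0 else -1))))@P['medium']
G[0,3]=0
print(G.round(4)); pickle.dump(G,open('G.pkl','wb'))
yaw=np.arctan2(L[1,0],L[0,0])-np.radians(60)
tgt=axT(L[0,3],L[1,3],.145,yaw)
T1=tgt@np.linalg.inv(G)
print(T1.round(3)); plan(T0,T1,n=12)
E
python3 carry.py; python3 look.py scene s1 80 80 480 380
```

```text
[ 0.50333397 -0.18391445  0.19603208] [-0.5  0.4 -2.6]
[[ 0.      1.      0.      0.    ]
 [ 0.      0.     -1.      0.0421]
 [-1.      0.      0.     -0.0806]
 [ 0.      0.      0.      1.    ]]
[[ 0.986  0.    -0.164  0.583]
 [ 0.164  0.     0.986  0.11 ]
 [ 0.    -1.     0.     0.187]
 [ 0.     0.     0.     1.   ]]
12 total tool [282.1   9.2 116.2] rot [ 0.11 42.92  0.18]
[[[23.5,0.8,9.7],[0.01,3.58,0.01]],[[22.9,0.8,11.1],[0.01,3.58,0.01]],[[22.1,0.8,12.5],[0.01,3.58,0.01]],[[21.3,0.8,13.9],[0.01,3.58,0.01]],[[20.4,0.8,15.2],[0.01,3.58,0.01]],[[19.4,0.7,16.4],[0.01,3.58,0.01]],[[18.3,0.7,17.6],[0.01,3.58,0.01]],[[17.2,0.7,18.7],[0.01,3.58,0.01]],[[16.0,0.7,19.8],[0.01,3.58,0.01]],[[14.7,0.7,20.7],[0.01,3.58,0.01]],[[13.4,0.7,21.6],[0.01,3.58,0.01]],[[12.0,0.7,22.4],[0.01,3.58,0.01]]]
```

View pics/s1.png

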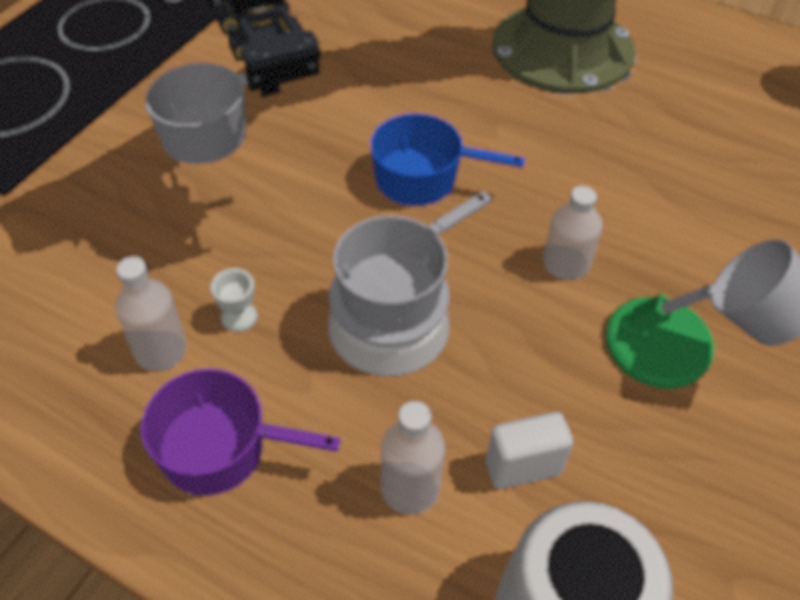

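>>> {"op": "carry_out", "data": {"targets": [[[12, 0, 5], [0, 1.8, 0]], [[23, 0, 11], [0, 3.6, 0]], [[22.5, 0, 12], [0, 3.6, 0]], [[22, 1, 13], [0, 3.6, 0]], [[21, 1, 14.5], [0, 3.6, 0]], [[20, 1, 16], [0, 3.6, 0]], [[19, 1, 17], [0, 3.6, 0]], [[18, 1, 18], [0, 3.6, 0]], [[16.5, 1, 19], [0, 3.6, 0]], [[15.5, 1, 20], [0, 3.6, 0]], [[14, 1, 21], [0, 3.6, 0]], [[12.7, 1, 22], [0, 3.6, 0]]]}}

```text
time_s: 7.45
tool_pos: [0.5796, 0.0997, 0.1836]
tool_rot: [-90.0, 0.1, 10.8]
force: [0.1, -0.6, -3.3]
grip_width: 0.013
```

>>> {"op": "carry_out", "data": {"targets": [[[6, 0, 11], [0, 1.5, 0]], [[0, 0, 0], [0, 0, 0]], [[0, 0, 0], [0, 0, 0]]]}}

```text
time_s: 7.75
tool_pos: [0.5833, 0.1098, 0.184]
tool_rot: [-90.1, 0.1, 9.5]
force: [-0.3, -1.3, -2.2]
grip_width: 0.0131
```

```bash
python3 - <<'E'
from h import *
import pickle
P=pickle.load(open('poses.pkl','rb'));G=pickle.load(open('G.pkl','rb'));L=P['large']
T0=toolpose();M=T0@G;print(M.round(3))
yaw=np.arctan2(L[1,0],L[0,0])-np.radians(60)
plan(T0,axT(L[0,3],L[1,3],.135,yaw)@np.linalg.inv(G),n=1)
P['medium']=M;pickle.dump(P,open('poses.pkl','wb'))
C=cam('wrist',T0)
for n in('scene','top'):
    im=env.read_camera(n);v=im[:,:,::-1].copy();C=cam(n)
    v=cv2.resize(v,None,fx=4,fy=4,interpolation=cv2.INTER_CUBIC)
    for nm in('large','medium'):
        for p in panparts(nm):
            q=proj(C,p@P[nm][:3,:3].T+P[nm][:3,3])*4+1.5
            if len(q)>20:
                cv2.polylines(v,[q[:48].astype(np.int32)],True,(0,0,255));cv2.polylines(v,[q[48:].astype(np.int32)],True,(0,255,255))
            else: cv2.polylines(v,[cv2.convexHull(q.astype(np.float32)).astype(np.int32)],True,(0,255,0))
    c=proj(C,[L[:3,3]+[0,0,.1]])[0]*4; x,y=c.astype(int)
    cv2.imwrite(f'pics/p_{n}.png',v[y-250:y+250,x-300:x+300])
E
python3 w.py w4 medium large
```

```text
[[ 0.166  0.986  0.002  0.597]
 [-0.986  0.166  0.002  0.03 ]
 [ 0.001 -0.002  1.     0.142]
 [ 0.     0.     0.     1.   ]]
1 total tool [0.3 6.9 0.6] rot [ 0.07  0.07 -0.11]
[[[0.3,6.9,0.6],[0.07,0.07,-0.11]]]
7.85 [0.5836 0.1089 0.1847] [-9.004e+01  5.000e-02  9.400e+00] [-0.15 -0.51 -2.14] 0.01292369586984923 [-41.  14.  33.  96.  -8.  73.   3.]
```

View pics/p_scene.png

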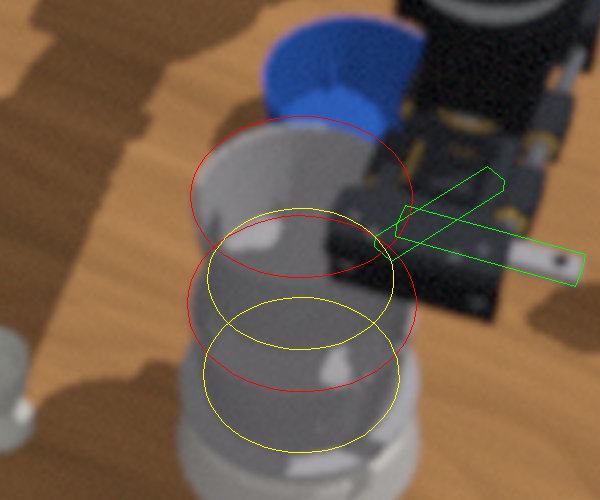

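View pics/p_top.png

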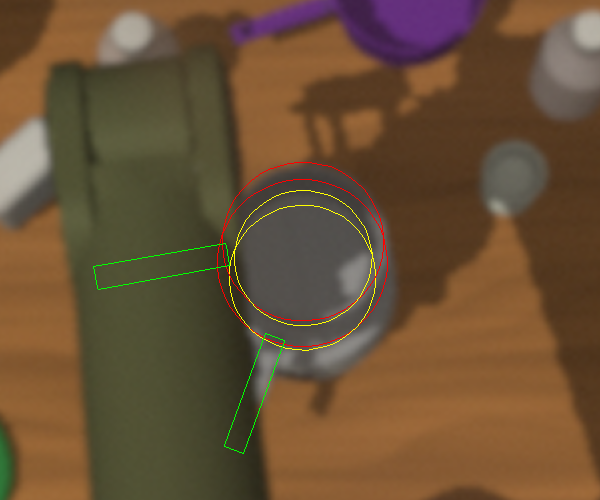

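View pics/w4.png

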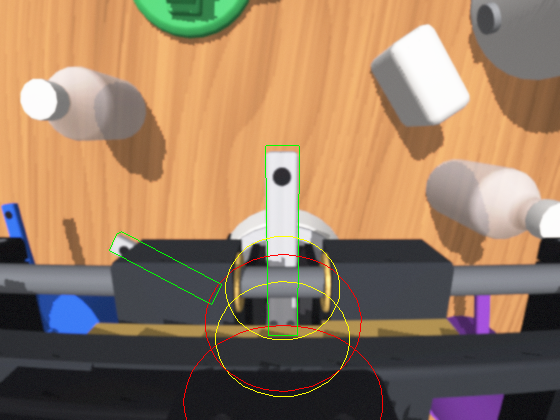

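>>> {"op": "carry_out", "data": {"targets": [[[0, 5, 0], [0, 0, 0]], [[0, 10, 0], [0, 0, 0]], [[0, 10, 0], [0, 0, 0]], [[0, 10, 0], [0, 0, 0]], [[0, 5, 0], [0, 0, 0]], [[0, 0, 0], [0, 0, 0]]]}}

```text
time_s: 8.5
tool_pos: [0.5831, 0.1106, 0.1437]
tool_rot: [-90.0, 0.1, 9.5]
force: [1.2, 0.1, -2.2]
grip_width: 0.0132
```

```bash
cat > ov.py <<'E'
from h import *
import pickle,sys
P=pickle.load(open('poses.pkl','rb'))
tag=sys.argv[1]; nms=sys.argv[3:]; c0=P[sys.argv[2]]@[0,0,.03,1]
for n in('scene','top'):
    im=env.read_camera(n);C=cam(n)
    c=proj(C,[c0[:3]])[0]; x,y=c.astype(int); x=min(max(x,70),490);y=min(max(y,60),360)
    v=im[y-60:y+60,x-70:x+70,::-1].copy(); v=cv2.resize(v,None,fx=5,fy=5,interpolation=cv2.INTER_CUBIC)
    for nm in nms:
        for p in panparts(nm):
            q=(proj(C,p@P[nm][:3,:3].T+P[nm][:3,3])-[x-70,y-60])*5+2
            if len(q)>20:
                cv2.polylines(v,[q[:48].astype(np.int32)],True,(0,0,255));cv2.polylines(v,[q[48:].astype(np.int32)],True,(0,255,255))
            else: cv2.polylines(v,[cv2.convexHull(q.astype(np.float32)).astype(np.int32)],True,(0,255,0))
    cv2.imwrite(f'pics/{tag}_{n}.png',v)
E
python3 - <<'E'
from h import *
import pickle
P=pickle.load(open('poses.pkl','rb'));G=pickle.load(open('G.pkl','rb'))
P['medium']=toolpose()@G;print(P['medium'][:3,3],P['large'][:3,3]);pickle.dump(P,open('poses.pkl','wb'))
E
python3 ov.py q1 large medium large
```

```text
[0.59630463 0.03104385 0.10164247] [0.5967077  0.03093425 0.062     ]
```

View pics/q1_scene.png

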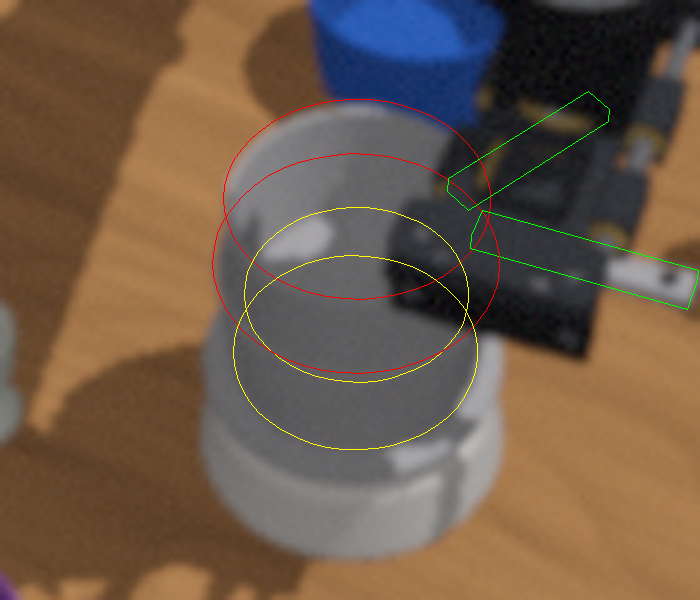

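View pics/q1_top.png

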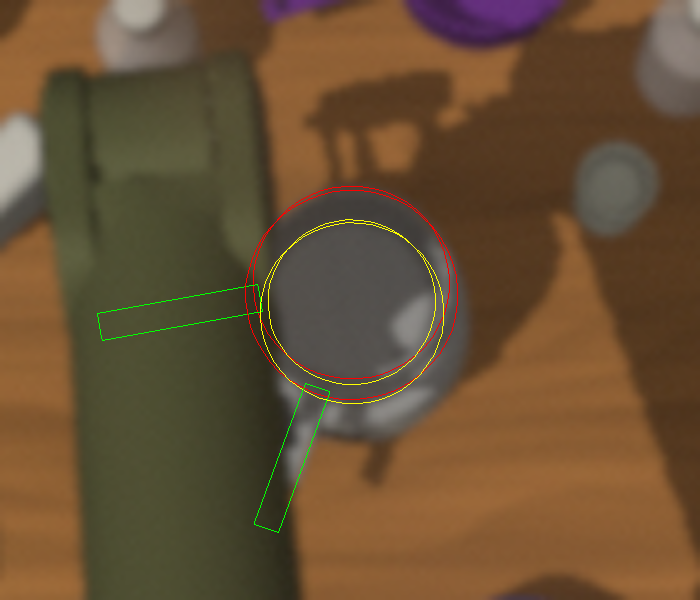

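>>> {"op": "carry_out", "data": {"targets": [[[0, 5, 0], [0, 0, 0]], [[0, 6, 0], [0, 0, 0]], [[0, 4, 0], [0, 0, 0]], [[0, 2, 0], [0, 0, 0]], [[0, 0, 0], [0, 0, 0]]]}}

```text
time_s: 9.1
tool_pos: [0.5836, 0.1106, 0.1276]
tool_rot: [-90.0, 0.0, 9.5]
force: [-0.7, 0.1, -2.5]
grip_width: 0.0131
```

>>> {"op": "carry_out", "data": {"targets": [[[0, 2, 0], [0, 0, 0]], [[0, 2, 0], [0, 0, 0]], [[0, 2, 0], [0, 0, 0]], [[0, 0, 0], [0, 0, 0]]]}}

```text
time_s: 9.5
tool_pos: [0.5837, 0.1105, 0.1218]
tool_rot: [-90.0, 0.0, 9.5]
force: [-0.3, 0.0, -3.0]
grip_width: 0.0134
```

>>> {"op": "carry_out", "data": {"targets": [[[0, 2, 0], [0, 0, 0]], [[0, 1, 0], [0, 0, 0]], [[0, 0, 0], [0, 0, 0]]]}}

```text
time_s: 9.8
tool_pos: [0.5839, 0.111, 0.1192]
tool_rot: [-90.0, -0.0, 9.5]
force: [-1.4, 1.1, 0.0]
grip_width: 0.0129
```

>>> {"op": "carry_out", "data": {"targets": [[[0, 1, 0], [0, 0, 0]], [[0, 1, 0], [0, 0, 0]], [[0, 0, 0], [0, 0, 0]]]}}

```text
time_s: 10.1
tool_pos: [0.584, 0.1111, 0.1172]
tool_rot: [-90.0, -0.0, 9.5]
force: [-0.7, 1.2, 1.2]
grip_width: 0.013
```

>>> {"op": "carry_out", "data": {"targets": [[[0, 0, 0], [0, 0, 0]], [[0, 0, 0], [0, 0, 0]], [[0, 0, 0], [0, 0, 0]], [[0, -15, 0], [0, 0, 0]], [[0, -30, 0], [0, 0, 0]], [[0, -30, 0], [0, 0, 0]], [[0, 0, 0], [0, 0, 0]]], "jaw": 0.45}}

```text
time_s: 10.8
tool_pos: [0.5871, 0.1108, 0.198]
tool_rot: [-89.9, -0.5, 9.5]
force: [0.3, 0.2, -0.0]
grip_width: 0.0389
```

```bash
python3 - <<'E'
from h import *
import pickle
P=pickle.load(open('poses.pkl','rb'));G=pickle.load(open('G.pkl','rb'))
M=P['medium'];M[:3,3]=[P['large'][0,3],P['large'][1,3],.0765];pickle.dump(P,open('poses.pkl','wb'))
T0=toolpose();T1=T0.copy();T1[:3,:3]=Rtool([0,0,-1],T0[:3,0]);T1[:3,3]=[M[0,3],M[1,3],.155]
plan(T0,T1,n=4)
E
python3 w.py w5 medium large; python3 ov.py q2 large medium large
```

```text
4 total tool [ -4.1  42.8 -80.4] rot [-0.08  0.    0.53]
[[[-1.0,10.7,-20.1],[-0.02,0.0,0.13]],[[-1.0,10.7,-20.1],[-0.02,0.0,0.13]],[[-1.0,10.7,-20.1],[-0.02,0.0,0.13]],[[-0.9,10.7,-20.1],[-0.02,0.0,0.13]]]
10.8 [0.5871 0.1108 0.198 ] [-89.92  -0.53   9.47] [ 0.34  0.19 -0.02] 0.03885278566039628 [-41.  13.  33.  95.  -8.  74.   3.]
```

View pics/w5.png

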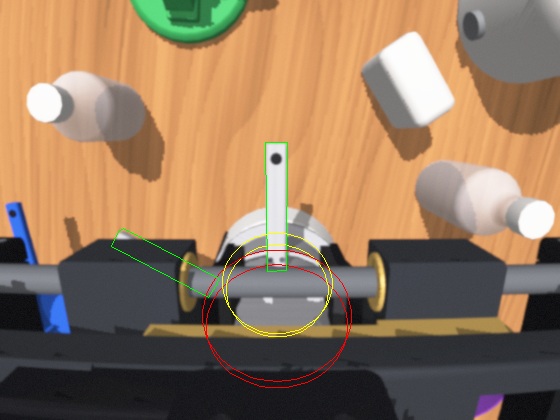

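View pics/q2_scene.png

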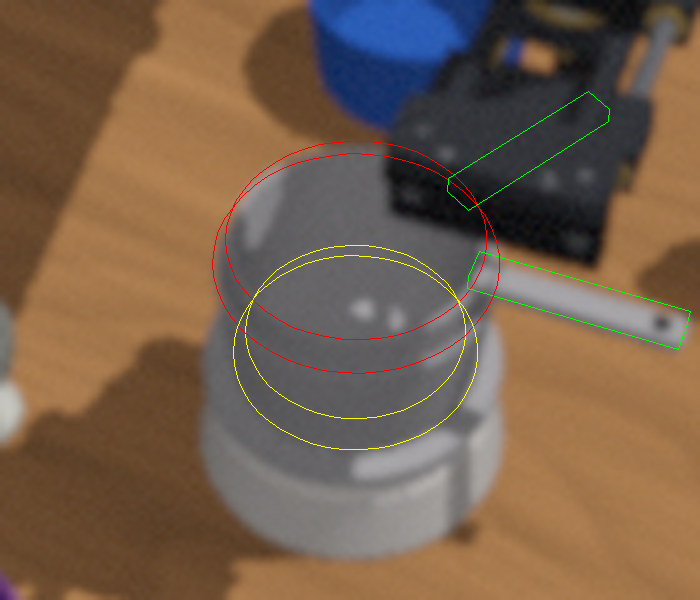

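>>> {"op": "carry_out", "data": {"targets": [[[-1, 3, -20], [0, 0, 0.1]], [[-1, 5, -20], [0, 0, 0.1]], [[-1, 5, -20], [0, 0, 0.1]], [[-1, 5, -20], [0, 0, 0.2]], [[0, 15, 0], [0, 0, 0]], [[0, 25, 0], [0, 0, 0]], [[0, 25, 0], [0, 0, 0]], [[0, 15, 0], [0, 0, 0]], [[0, 5, 0], [0, 0, 0]], [[0, 0, 0], [0, 0, 0]]], "jaw": 0, "squeeze": 20}}

```text
time_s: 11.95
tool_pos: [0.5918, 0.0316, 0.0882]
tool_rot: [-90.0, 0.6, 9.5]
force: [0.3, 0.1, -0.3]
grip_width: 0.0004
```

```bash
python3 w.py w6 medium large; python3 look.py scene s6 200 130 360 250
```

```text
11.95 [0.5918 0.0316 0.0882] [-90.     0.59   9.53] [ 0.29  0.1  -0.3 ] 0.0004012021715806632 [-34.  20.  34. 101. -12.  63.  14.]
```

View pics/s6.png

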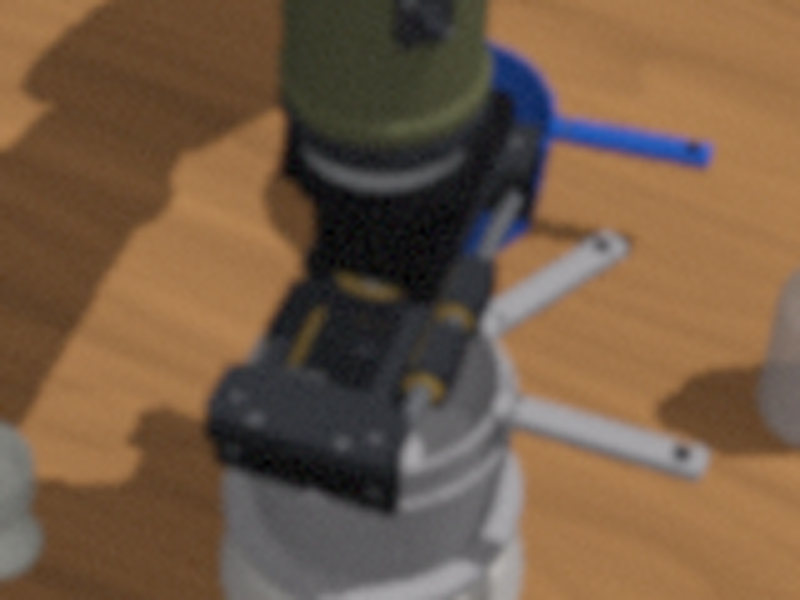

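>>> {"op": "carry_out", "data": {"targets": [[[5, 1, 0], [0, 0, -0.6]], [[0, 1, 0], [0, 0, 0]], [[0, 1, 0], [0, 0, 0]], [[0, 1, 0], [0, 0, 0]], [[0, 1, 0], [0, 0, 0]]]}}

```text
time_s: 12.55
tool_pos: [0.5973, 0.0318, 0.084]
tool_rot: [-90.0, -0.1, 9.5]
force: [0.7, 1.0, -0.1]
grip_width: 0.0005
```

>>> {"op": "carry_out", "data": {"targets": [[[0, 1, 0], [0, 0, 0]], [[0, 1, 0], [0, 0, 0]], [[0, 1, 0], [0, 0, 0]]]}}

```text
time_s: 12.85
tool_pos: [0.5974, 0.0318, 0.0811]
tool_rot: [-90.0, -0.1, 9.5]
force: [-1.5, -0.3, 1.5]
grip_width: 0.0005
```

>>> {"op": "carry_out", "data": {"targets": [[[0, 1.5, 0], [0, 0, 0]], [[0, 1.5, 0], [0, 0, 0]]]}}

```text
time_s: 13.05
tool_pos: [0.5975, 0.0318, 0.0784]
tool_rot: [-90.0, -0.1, 9.5]
force: [-1.7, 0.8, 4.8]
grip_width: 0.0004
```

>>> {"op": "carry_out", "data": {"targets": [[[0, 1.5, 0], [0, 0, 0]], [[0, 1.5, 0], [0, 0, 0]]]}}

```text
time_s: 13.25
tool_pos: [0.598, 0.0319, 0.0757]
tool_rot: [-90.0, -0.2, 9.5]
force: [-0.4, -0.4, 6.5]
grip_width: 0.0005
```

>>> {"op": "carry_out", "data": {"targets": [[[0, 1.5, 0], [0, 0, 0]], [[0, 1.5, 0], [0, 0, 0]]]}}

```text
time_s: 13.45
tool_pos: [0.5985, 0.032, 0.0731]
tool_rot: [-90.0, -0.3, 9.5]
force: [0.3, -0.1, 5.2]
grip_width: 0.0003
```

>>> {"op": "carry_out", "data": {"targets": [[[0, 1.5, 0], [0, 0, 0]], [[0, 1.5, 0], [0, 0, 0]]]}}

```text
time_s: 13.65
tool_pos: [0.5985, 0.0319, 0.0696]
tool_rot: [-90.0, -0.3, 9.5]
force: [1.7, -0.0, 5.1]
grip_width: 0.0009
```

>>> {"op": "carry_out", "data": {"targets": [[[0, 1.5, 0], [0, 0, 0]], [[0, 1.5, 0], [0, 0, 0]]]}}

```text
time_s: 13.85
tool_pos: [0.5985, 0.0319, 0.0669]
tool_rot: [-90.0, -0.2, 9.5]
force: [-0.4, -0.9, 7.6]
grip_width: -0.0001
```

>>> {"op": "carry_out", "data": {"targets": [[[0, 1.5, 0], [0, 0, 0]], [[0, 1.5, 0], [0, 0, 0]]]}}

```text
time_s: 14.05
tool_pos: [0.5985, 0.0319, 0.0644]
tool_rot: [-90.0, -0.2, 9.5]
force: [-0.6, 0.5, 11.2]
grip_width: 0.0006
```

>>> {"op": "carry_out", "data": {"targets": [[[0, 1.5, 0], [0, 0, 0]], [[0, 1.5, 0], [0, 0, 0]], [[0, 1.5, 0], [0, 0, 0]]]}}

```text
time_s: 14.35
tool_pos: [0.5985, 0.0319, 0.0606]
tool_rot: [-90.0, -0.2, 9.5]
force: [-2.9, 0.9, 15.1]
grip_width: 0.0002
```

>>> {"op": "carry_out", "data": {"targets": [[[0, 1, 0], [0, 0, 0]], [[0, 1, 0], [0, 0, 0]], [[0, 0, 0], [0, 0, 0]]]}}

```text
time_s: 14.65
tool_pos: [0.5986, 0.032, 0.0603]
tool_rot: [-89.9, -0.2, 9.5]
force: [-6.8, 1.5, 24.8]
grip_width: 0.0002
```

>>> {"op": "carry_out", "data": {"targets": [[[0, -8, 0], [0, 0, 0]], [[0, -15, 0], [0, 0, 0]], [[0, -25, 0], [0, 0, 0]], [[0, -40, 0], [0, 0, 0]], [[0, -40, 0], [0, 0, 0]], [[0, -20, 0], [0, 0, 0]]]}}

```text
time_s: 15.25
tool_pos: [0.5978, 0.0316, 0.2076]
tool_rot: [-90.0, -0.3, 9.5]
force: [-0.7, -0.1, -0.2]
grip_width: 0.0004
```

```bash
cat > sm.py <<'E'
from h import *
import pickle,sys
P=pickle.load(open('poses.pkl','rb'));S=P['small']
T0=toolpose(); print(T0[:3,3].round(4),env.get_obs()['tool_rot'].round(1),env.get_obs()['force'].round(1),'qpos',env.get_obs()['qpos'].round(0))
lean=float(sys.argv[1]); back=float(sys.argv[2])/1000; gx=float(sys.argv[3])/1000; n=int(sys.argv[4]) if len(sys.argv)>4 else None
# approach dir: -pan z rotated by lean toward pan -x (toward vertical down)
l=np.radians(lean); a=-S[:3,2]*np.cos(l)-S[:3,0]*np.sin(l)
jaw=S[:3,1]; jaw=jaw if jaw@T0[:3,0]>0 else -jaw
g=(S@[-gx,0,.062,1])[:3]
T1=mk(g+a*(.019-back),Rtool(a,jaw)); print('approach',a.round(3),'grasp',g.round(4),'TCP',T1[:3,3].round(4)); 
plan(T0,T1,n)
E
python3 sm.py 25 120 78; python3 - <<'E'
import pickle
P=pickle.load(open('poses.pkl','rb'));P['medium'][2,3]=.0671;P['large'][2,3]=.0611;pickle.dump(P,open('poses.pkl','wb'))
E
python3 w.py w7 large medium; python3 ov.py q3 large medium large
```

```text
[0.5978 0.0316 0.2076] [-90.   -0.3   9.5] [-0.7 -0.1 -0.2] qpos [-36.  14.  36.  93.  -8.  75.  11.]
approach [-0.025  0.496 -0.868] grasp [0.4607 0.3211 0.0875] TCP [0.4633 0.271  0.1752]
7 total tool [-93.4  32.1 258.3] rot [29.74  5.38 -1.73]
[[[-13.3,4.6,36.9],[4.25,0.77,-0.25]],[[-13.9,7.2,36.3],[4.25,0.77,-0.25]],[[-14.4,9.8,35.5],[4.25,0.77,-0.25]],[[-14.9,12.4,34.4],[4.25,0.77,-0.25]],[[-15.4,14.8,33.2],[4.25,0.77,-0.25]],[[-15.9,17.2,31.8],[4.25,0.77,-0.25]],[[-16.4,19.4,30.3],[4.25,0.77,-0.25]]]
15.25 [0.5978 0.0316 0.2076] [-89.99  -0.27   9.48] [-0.71 -0.12 -0.16] 0.0003509040453099503 [-36.  14.  36.  93.  -8.  75.  11.]
```

View pics/q3_scene.png

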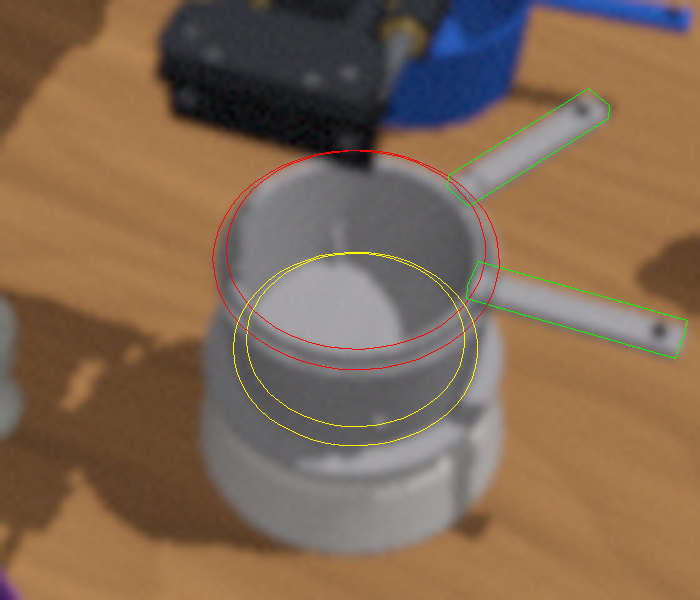

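View pics/w7.png

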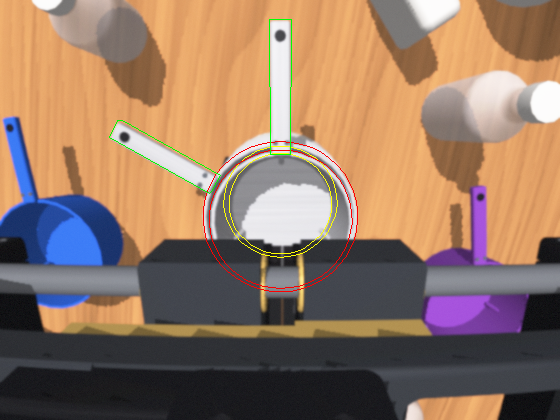

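>>> {"op": "carry_out", "data": {"targets": [[[-13, 0, 37], [4.2, 0.8, -0.2]], [[-14, 3, 36], [4.2, 0.8, -0.2]], [[-14.5, 7, 35.5], [4.2, 0.8, -0.2]], [[-15, 12, 34.5], [4.2, 0.8, -0.2]], [[-15.5, 16, 33], [4.2, 0.8, -0.3]], [[-16, 20, 32], [4.3, 0.8, -0.3]], [[-16.5, 22, 30.5], [4.3, 0.7, -0.3]], [[0, 0, 0], [0, 0, 0]], [[0, 0, 0], [0, 0, 0]]], "jaw": 0.6, "squeeze": 60}}

```text
time_s: 16.3
tool_pos: [0.4607, 0.2726, 0.1757]
tool_rot: [-60.5, -0.2, 3.8]
force: [0.6, -0.4, 0.7]
grip_width: 0.0512
```

```bash
python3 sm.py 25 60 75; python3 w.py w8 small; python3 - <<'E'
from h import *
import pickle
o=env.get_obs();r=env.outline_of('wrist','small_pan')
print([(d['p'],d['xy'],d['mask'].sum()) for d in r])
pickle.dump((toolpose(o),r),open('wm.pkl','wb'))
E
```

```text
[0.4607 0.2726 0.1757] [-60.5  -0.2   3.8] [ 0.6 -0.4  0.7] qpos [-42.   1.  29. 114. -34.  63.   5.]
approach [-0.025  0.496 -0.868] grasp [0.4606 0.3228 0.09  ] TCP [0.4616 0.3025 0.1255]
2 total tool [ 2.8 58.3  1.1] rot [ 0.29 -0.26 -0.29]
[[[1.4,29.1,0.6],[0.14,-0.13,-0.15]],[[1.3,29.1,0.5],[0.14,-0.13,-0.15]]]
16.3 [0.4607 0.2726 0.1757] [-60.48  -0.17   3.82] [ 0.56 -0.43  0.68] 0.05123655151924386 [-42.   1.  29. 114. -34.  63.   5.]
[]
```

View pics/w8.png

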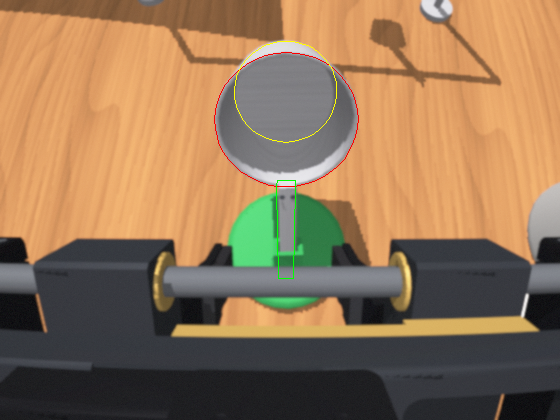

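>>> {"op": "carry_out", "data": {"targets": [[[2, 20, 0], [0, -1, 0]], [[1.5, 25, 0], [0, -1, 0]], [[0, 20, 0], [0, 0, 0]], [[0, 10, 0], [0, 0, 0]], [[0, 0, 0], [0, 0, 0]], [[0, 0, 0], [0, 0, 0]]]}}

```text
time_s: 17.0
tool_pos: [0.4648, 0.3097, 0.1133]
tool_rot: [-60.4, -1.4, 5.4]
force: [0.7, 0.4, 0.5]
grip_width: 0.0523
```

```bash
python3 sm.py 25 0 75; python3 w.py w9 small; python3 look.py scene s9 340 160 500 280
```

```text
[0.4648 0.3097 0.1133] [-60.4  -1.4   5.4] [0.7 0.4 0.5] qpos [-43.   7.  27. 116. -40.  56.  11.]
approach [-0.025  0.496 -0.868] grasp [0.4606 0.3228 0.09  ] TCP [0.4601 0.3323 0.0735]
2 total tool [-3.5 45.8  0.3] rot [ 0.18  1.75 -0.03]
[[[-1.7,22.9,0.1],[0.09,0.88,-0.01]],[[-1.8,22.9,0.1],[0.09,0.88,-0.01]]]
17.0 [0.4648 0.3097 0.1133] [-60.4   -1.39   5.44] [0.66 0.38 0.49] 0.05233075896094062 [-43.   7.  27. 116. -40.  56.  11.]
```

View pics/w9.png

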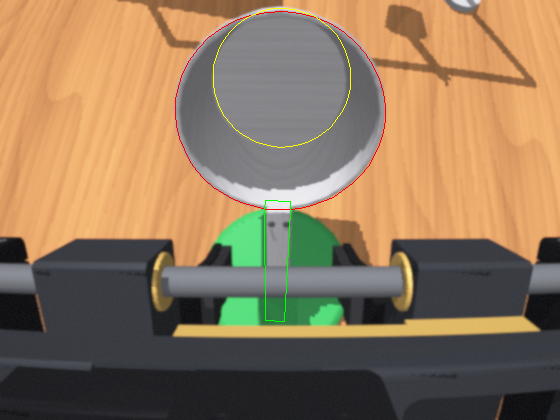

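View pics/s9.png

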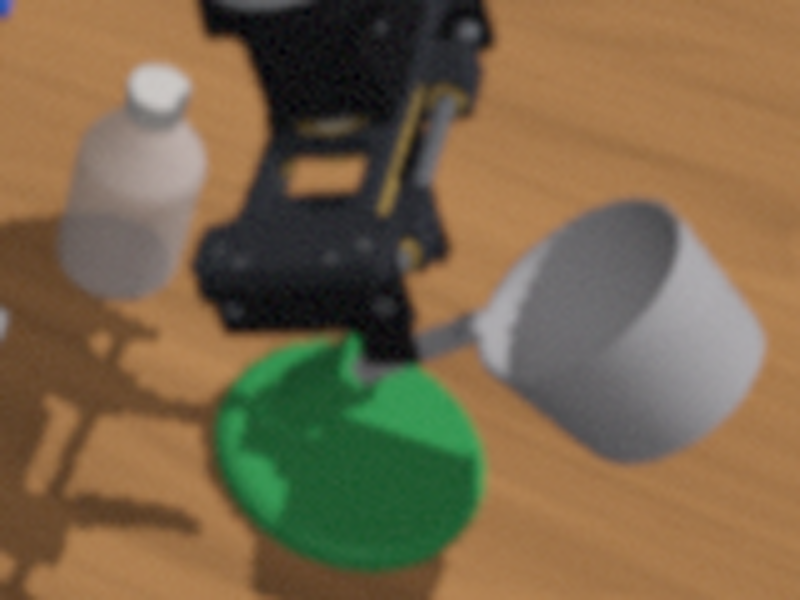

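>>> {"op": "carry_out", "data": {"targets": [[[-2.5, 12, 0], [0, 0.5, 0]], [[0, 16, 0], [0, 0, 0]], [[0, 12, 0], [0, 0, 0]], [[0, 5.5, 0], [0, 0, 0]], [[0, 0, 0], [0, 0, 0]], [[0, 0, 0], [0, 0, 0]]]}}

```text
time_s: 17.7
tool_pos: [0.4601, 0.3325, 0.0729]
tool_rot: [-60.4, -1.1, 5.1]
force: [0.6, -0.1, -0.5]
grip_width: 0.0523
```

```bash
python3 sm.py 25 0 75; python3 w.py w10 small
```

```text
[0.4601 0.3325 0.0729] [-60.4  -1.1   5.1] [ 0.6 -0.1 -0.5] qpos [-44.  11.  25. 118. -44.  52.  14.]
approach [-0.025  0.496 -0.868] grasp [0.4606 0.3228 0.09  ] TCP [0.4601 0.3323 0.0735]
1 total tool [-0.1 -0.6  0.1] rot [ 0.18  1.28 -0.11]
[[[-0.1,-0.6,0.1],[0.18,1.28,-0.11]]]
17.7 [0.4601 0.3325 0.0729] [-60.4   -1.09   5.06] [ 0.64 -0.06 -0.52] 0.052314416625005196 [-44.  11.  25. 118. -44.  52.  14.]
```

View pics/w10.png

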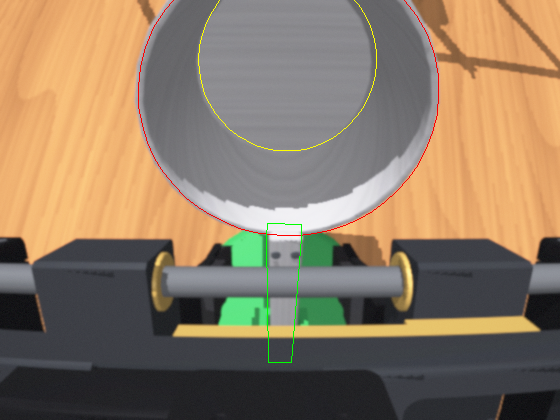

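Centred (handle at columns ~269–298, jaw middle 282). Close.

>>> {"op": "carry_out", "data": {"targets": [[[0, 0, 0], [0, 0, 0]], [[0, 0, 0], [0, 0, 0]], [[0, 0, 0], [0, 0, 0]], [[0, 0, 0], [0, 0, 0]], [[0, 0, 0], [0, 0, 0]], [[0, 0, 0], [0, 0, 0]], [[0, 0, 0], [0, 0, 0]]], "jaw": 0, "squeeze": 60}}

```text
time_s: 18.45
tool_pos: [0.4604, 0.3326, 0.0733]
tool_rot: [-60.4, -1.1, 5.1]
force: [0.0, 0.6, 1.9]
grip_width: 0.0126
```

```bash
python3 - <<'E'
from h import *
import pickle
P=pickle.load(open('poses.pkl','rb'));S=P['small']
T0=toolpose();print(env.get_obs()['force'],env.get_obs()['grip_width'])
G=np.linalg.inv(T0)@S; print(G.round(4)); pickle.dump(G,open('Gs.pkl','wb'))
print('u in tool',(T0[:3,:3].T@S[:3,0]).round(4))
E
```

```text
[0.01680514 0.55905181 1.85199186] 0.012607703211188044
[[ 0.0199 -0.9997 -0.0106  0.0018]
 [-0.4251  0.0011 -0.9052  0.0049]
 [ 0.9049  0.0226 -0.425   0.094 ]
 [ 0.      0.      0.      1.    ]]
u in tool [ 0.0199 -0.4251  0.9049]
```

>>> {"op": "carry_out", "data": {"targets": [[[0, -1, 2], [0, 0, 0]], [[0, -2, 4], [0, 0, 0]], [[0, -2.3, 4.5], [0, 0, 0]], [[0, -2.3, 4.5], [0, 0, 0]]]}}

```text
time_s: 18.85
tool_pos: [0.4585, 0.3422, 0.0874]
tool_rot: [-60.4, -1.1, 5.1]
force: [0.5, 0.7, -1.4]
grip_width: 0.013
```

>>> {"op": "carry_out", "data": {"targets": [[[0, -2.5, 5], [0, 0, 0]], [[0, -2.5, 5], [0, 0, 0]], [[0, -2.5, 5], [0, 0, 0]], [[0, -2.5, 5], [0, 0, 0]]]}}

```text
time_s: 19.25
tool_pos: [0.4575, 0.3544, 0.1062]
tool_rot: [-60.4, -1.1, 5.1]
force: [-0.1, -0.4, -1.6]
grip_width: 0.0132
```

>>> {"op": "carry_out", "data": {"targets": [[[0, -2.5, 5], [0, 0, 0]], [[0, -2.5, 5], [0, 0, 0]], [[0, -4, 8], [0, 0, 0]], [[0, -6, 12], [0, 0, 0]], [[0, -6, 12], [0, 0, 0]], [[0, 0, 0], [0, 0, 0]]]}}

```text
time_s: 19.85
tool_pos: [0.4549, 0.3821, 0.147]
tool_rot: [-60.2, -1.3, 5.2]
force: [0.5, -0.9, -2.7]
grip_width: 0.0126
```

```bash
python3 - <<'E'
from h import *
import pickle
P=pickle.load(open('poses.pkl','rb'));G=pickle.load(open('Gs.pkl','rb'))
P['small']=toolpose()@G;pickle.dump(P,open('poses.pkl','wb'));print(P['small'].round(3))
E
python3 w.py w11 small; python3 ov.py q4 small small
```

```text
[[-0.05  -0.997  0.051  0.448]
 [ 0.572 -0.07  -0.817  0.466]
 [ 0.818 -0.012  0.574  0.189]
 [ 0.     0.     0.     1.   ]]
19.85 [0.4549 0.3821 0.147 ] [-60.24  -1.25   5.16] [ 0.54 -0.87 -2.65] 0.012604330044944916 [-49.   7.  24. 113. -38.  55.   1.]
```

View pics/q4_scene.png

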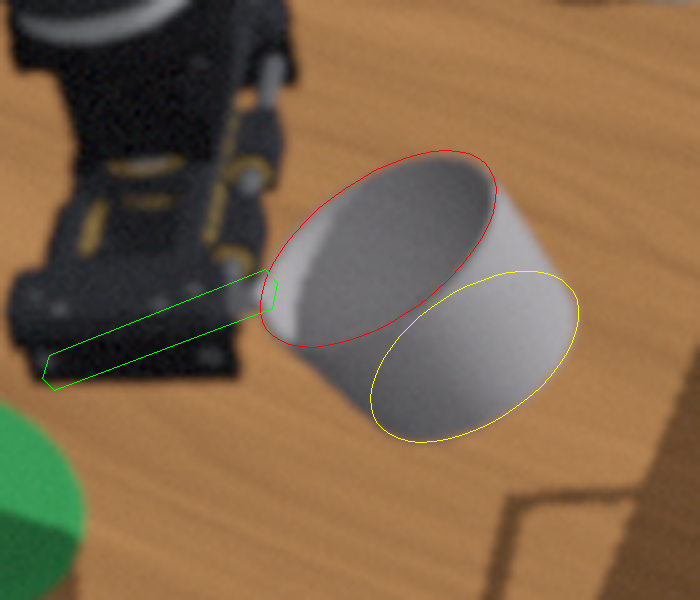

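View pics/w11.png

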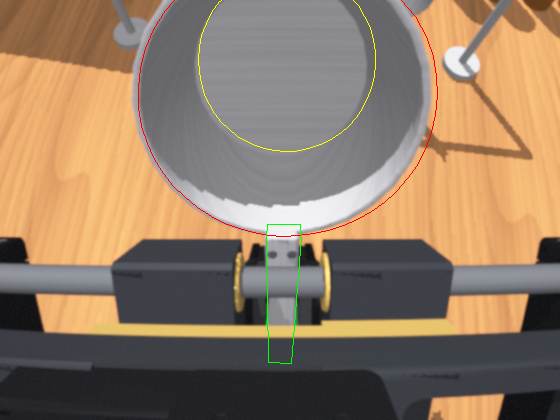

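```bash
cat > sp.py <<'E'
from h import *
import pickle,sys
P=pickle.load(open('poses.pkl','rb'));G=pickle.load(open('Gs.pkl','rb'))
if len(sys.argv)>5:
    y=np.array([-1,0,0.]); x=G[:3,0].copy(); x[0]=0; x/=np.linalg.norm(x); G[:3,:3]=np.c_[x,y,np.cross(x,y)]; G[0,3]=0; print(G.round(4)); pickle.dump(G,open('Gs.pkl','wb'))
T0=toolpose(); S=T0@G; P['small']=S; pickle.dump(P,open('poses.pkl','wb'))
print('pan',S[:3,3].round(4),'yaw',np.degrees(np.arctan2(S[1,0],S[0,0])).round(1),'z axis',S[:3,2].round(3),env.get_obs()['force'].round(1))
x,y,z,yaw=[float(a) for a in sys.argv[1:5]]
g0=(S@[-.075,0,.062,1])[:3]
if x==0: # keep grip location
    yaw=np.degrees(np.arctan2(S[1,0],S[0,0])); tgt=axT(0,0,z,np.radians(yaw)); off=tgt[:3,:3]@[-.075,0,.062]; tgt[:2,3]=(g0-off)[:2]
else: tgt=axT(x,y,z,np.radians(yaw))
T1=tgt@np.linalg.inv(G); print('target TCP',T1[:3,3].round(4),'tool y',T1[:3,1].round(3)); plan(T0,T1,vmax=30)
E
python3 sp.py 0 0 .165 0 1
```

```text
[[ 0.     -1.     -0.      0.    ]
 [-0.4252  0.     -0.9051  0.0049]
 [ 0.9051  0.     -0.4252  0.094 ]
 [ 0.      0.      0.      1.    ]]
pan [0.4461 0.4634 0.1863] yaw 96.6 z axis [ 0.061 -0.814  0.577] [ 0.  -0.4 -2.5]
target TCP [0.4557 0.3619 0.2094] tool y [ 0.049 -0.422 -0.905]
7 total tool [  1.1 -65.5  16.8] rot [-54.73  -1.53   1.17]
[[[0.2,-9.4,2.4],[-7.82,-0.22,0.17]],[[0.1,-9.6,1.1],[-7.82,-0.22,0.17]],[[0.1,-9.7,-0.2],[-7.82,-0.22,0.17]],[[0.1,-9.5,-1.5],[-7.82,-0.22,0.17]],[[0.0,-9.2,-2.8],[-7.82,-0.22,0.17]],[[0.0,-8.8,-4.0],[-7.82,-0.22,0.17]],[[-0.0,-8.1,-5.2],[-7.82,-0.22,0.17]]]
```

>>> {"op": "carry_out", "data": {"targets": [[[0.2, -7, 2], [-3, -0.2, 0]], [[0.2, -7, 2], [-5.5, -0.2, 0.2]], [[0.2, -7, 1], [-6, -0.2, 0.2]], [[0.1, -7, 0], [-6, -0.2, 0.2]], [[0, -7, 0], [-6, -0.2, 0.2]], [[0, -7, -1], [-6, -0.2, 0.1]], [[0, -6, -2], [-6, -0.2, 0.1]], [[0, -6, -3], [-6, -0.2, 0.1]], [[0, -5, -3], [-6, -0.2, 0.1]], [[0, -5, -3], [-4.2, 0, 0]], [[0, 0, 0], [0, 0, 0]]]}}

```text
time_s: 21.1
tool_pos: [0.4541, 0.3673, 0.2078]
tool_rot: [-115.2, 0.1, 7.2]
force: [-0.1, 0.4, -3.1]
grip_width: 0.0127
```

```bash
python3 sp.py .5985 .0315 .15 39.5; python3 w.py w12 small large medium; python3 ov.py q5 small small
```

```text
pan [0.4437 0.4497 0.1634] yaw 97.2 z axis [0.001 0.    1.   ] [-0.1  0.4 -3.1]
target TCP [ 0.5345 -0.0213  0.1944] tool y [-0.328 -0.27  -0.905]
14 total tool [  31.2  180.4 -352.3] rot [5.000e-02 5.222e+01 2.446e+01]
[[[2.2,12.9,-25.2],[0.0,3.73,1.75]],[[4.3,12.8,-25.0],[0.0,3.73,1.75]],[[6.3,12.6,-24.6],[0.0,3.73,1.75]],[[8.2,12.4,-24.1],[0.0,3.73,1.75]],[[10.2,12.1,-23.5],[0.0,3.73,1.75]],[[12.0,11.8,-22.8],[0.0,3.73,1.75]],[[13.8,11.4,-22.0],[0.0,3.73,1.75]],[[15.6,10.9,-21.0],[0.0,3.73,1.75]],[[17.2,10.4,-20.0],[0.0,3.73,1.75]],[[18.8,9.9,-18.8],[0.0,3.73,1.75]],[[20.3,9.3,-17.5],[0.0,3.73,1.75]],[[21.7,8.6,-16.1],[0.0,3.73,1.75]],[[22.9,8.0,-14.7],[0.0,3.73,1.75]],[[24.1,7.2,-13.2],[0.0,3.73,1.75]]]
21.1 [0.4541 0.3673 0.2078] [-1.1518e+02  8.0000e-02  7.1700e+00] [-0.08  0.37 -3.12] 0.012718607532658513 [-68.  24.  21.  83.  10.  91. -42.]
```

View pics/q5_scene.png

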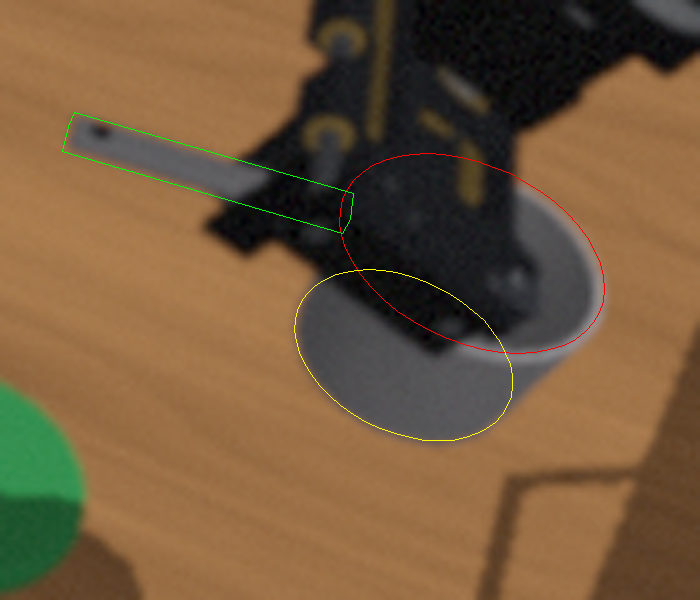

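View pics/w12.png

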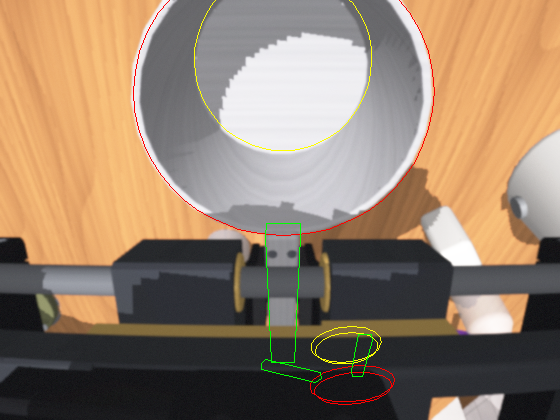

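>>> {"op": "carry_out", "data": {"targets": [[[1, 6, -12], [0, 1.8, 0.9]], [[3, 12.9, -25.2], [0, 3.7, 1.75]], [[5.3, 12.7, -24.8], [0, 3.7, 1.75]], [[7.3, 12.5, -24.3], [0, 3.7, 1.75]], [[9.2, 12.3, -23.8], [0, 3.7, 1.75]], [[11, 12, -23.1], [0, 3.7, 1.75]], [[13, 11.6, -22.4], [0, 3.7, 1.75]], [[14.7, 11.2, -21.5], [0, 3.7, 1.75]], [[16.4, 10.7, -20.5], [0, 3.7, 1.75]], [[18, 10.1, -19.4], [0, 3.7, 1.75]], [[19.5, 9.6, -18.2], [0, 3.7, 1.75]], [[21, 9, -16.8], [0, 3.7, 1.75]]]}}

```text
time_s: 22.45
tool_pos: [0.521, 0.043, 0.1989]
tool_rot: [-115.1, 0.1, -40.5]
force: [0.6, 0.9, -1.7]
grip_width: 0.0127
```

>>> {"op": "carry_out", "data": {"targets": [[[22, 8, -15], [0, 3.7, 1.75]], [[20, 5, -12], [0, 3.7, 1.75]], [[8, 0, -5], [0, 2, 0.9]], [[0, 0, 0], [0, 0, 0]], [[0, 0, 0], [0, 0, 0]]]}}

```text
time_s: 22.95
tool_pos: [0.5341, -0.0121, 0.2004]
tool_rot: [-115.1, 0.2, -50.4]
force: [0.2, -0.3, -2.7]
grip_width: 0.0128
```

```bash
python3 sp.py .5985 .0315 .14 39.5;  python3 ov.py q6 small small medium large; python3 w.py w13 small medium large
```

```text
pan [0.598  0.0409 0.156 ] yaw 39.6 z axis [ 0.001 -0.003  1.   ] [ 0.2 -0.3 -2.7]
target TCP [ 0.5345 -0.0213  0.1844] tool y [-0.328 -0.27  -0.905]
1 total tool [ 7.4 16.8  1.7] rot [-0.07  0.13 -0.14]
[[[7.4,16.8,1.7],[-0.07,0.13,-0.14]]]
23.05 [ 0.5341 -0.0108  0.2002] [-115.1     0.2   -50.28] [ 0.32  0.72 -1.49] 0.01282803508355008 [-40.  25.  41.  87.  -0.  93. -50.]
```

View pics/q6_scene.png

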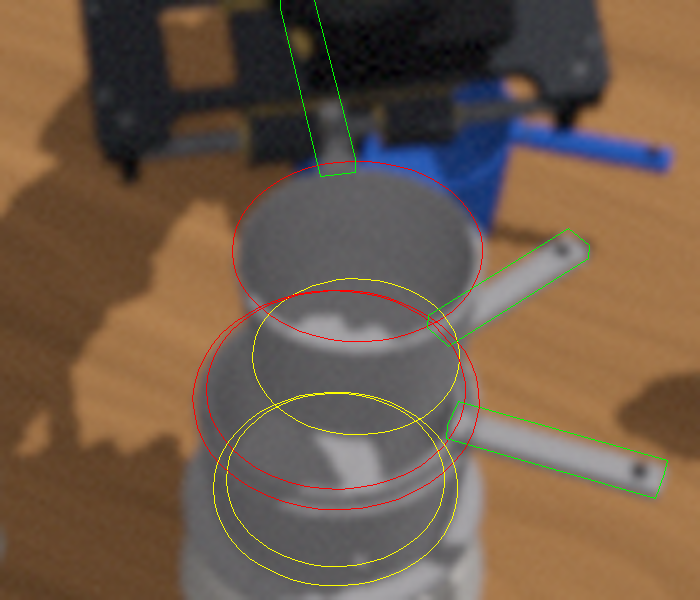

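View pics/q6_top.png

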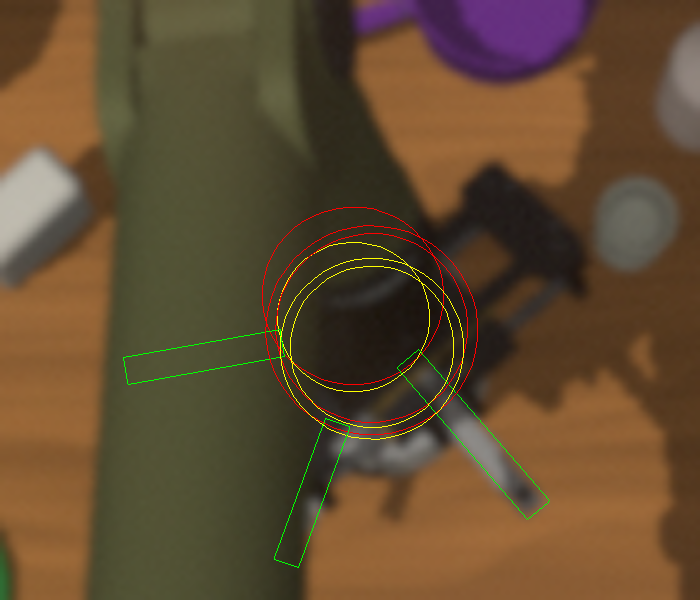

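>>> {"op": "carry_out", "data": {"targets": [[[3.7, 1.2, -2.5], [0, 0, 0]], [[3.7, 1.2, -2.5], [0, 0, 0]], [[0, 0, 0], [0, 0, 0]], [[0, 4.5, 2.1], [0, 0, 0]], [[0, 9, 4.2], [0, 0, 0]], [[0, 9, 4.2], [0, 0, 0]], [[0, 9, 4.2], [0, 0, 0]], [[0, 4.5, 2.1], [0, 0, 0]], [[0, 0, 0], [0, 0, 0]]]}}

```text
time_s: 24.0
tool_pos: [0.5339, -0.0222, 0.1596]
tool_rot: [-115.3, 0.2, -50.5]
force: [0.2, -0.3, -2.9]
grip_width: 0.0124
```

```bash
python3 sp.py .5985 .0315 .09 39.5;  python3 ov.py q7 medium small medium large
```

```text
pan [0.5978 0.0306 0.115 ] yaw 39.5 z axis [ 0.003 -0.001  1.   ] [ 0.2 -0.3 -2.9]
target TCP [ 0.5345 -0.0213  0.1344] tool y [-0.328 -0.27  -0.905]
1 total tool [-0.3 22.3 11.6] rot [ 0.09  0.09 -0.13]
[[[-0.3,22.3,11.6],[0.09,0.09,-0.13]]]
```

View pics/q7_scene.png

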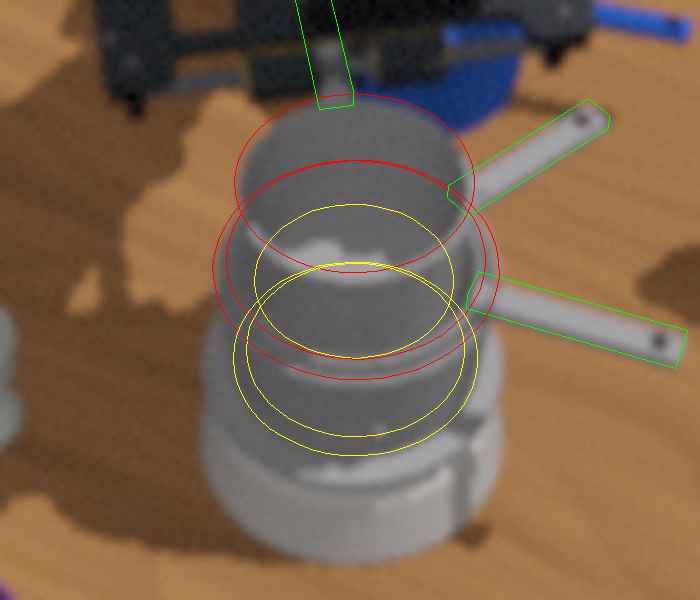

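>>> {"op": "carry_out", "data": {"targets": [[[0, 4.5, 2.1], [0, 0, 0]], [[0, 7, 3.3], [0, 0, 0]], [[0, 7, 3.3], [0, 0, 0]], [[0, 2.7, 1.3], [0, 0, 0]], [[0, 0, 0], [0, 0, 0]]]}}

```text
time_s: 24.6
tool_pos: [0.5341, -0.0222, 0.1365]
tool_rot: [-115.2, 0.1, -50.5]
force: [0.4, 0.5, -1.6]
grip_width: 0.013
```

>>> {"op": "carry_out", "data": {"targets": [[[0, 1.8, 0.8], [0, 0, 0]], [[0, 1.8, 0.8], [0, 0, 0]], [[0, 0, 0], [0, 0, 0]]]}}

```text
time_s: 24.9
tool_pos: [0.5345, -0.0222, 0.1332]
tool_rot: [-115.1, 0.1, -50.5]
force: [-0.1, 0.6, -3.2]
grip_width: 0.013
```

>>> {"op": "carry_out", "data": {"targets": [[[0, 0.9, 0.4], [0, 0, 0]], [[0, 0.9, 0.4], [0, 0, 0]], [[0, 0, 0], [0, 0, 0]]]}}

```text
time_s: 25.2
tool_pos: [0.5345, -0.0222, 0.1313]
tool_rot: [-115.1, 0.1, -50.5]
force: [-0.3, -0.4, -3.3]
grip_width: 0.0129
```

>>> {"op": "carry_out", "data": {"targets": [[[0, 0.9, 0.4], [0, 0, 0]], [[0, 0.9, 0.4], [0, 0, 0]], [[0, 0, 0], [0, 0, 0]]]}}

```text
time_s: 25.5
tool_pos: [0.5344, -0.0223, 0.1292]
tool_rot: [-115.2, 0.1, -50.5]
force: [0.5, 0.7, -2.4]
grip_width: 0.0129
```

>>> {"op": "carry_out", "data": {"targets": [[[0, 0.9, 0.4], [0, 0, 0]], [[0, 0.9, 0.4], [0, 0, 0]], [[0, 0, 0], [0, 0, 0]]]}}

```text
time_s: 25.8
tool_pos: [0.5343, -0.0223, 0.1273]
tool_rot: [-115.2, 0.1, -50.5]
force: [-0.1, 0.2, -1.0]
grip_width: 0.0128
```

>>> {"op": "carry_out", "data": {"targets": [[[0, 0.9, 0.4], [0, 0, 0]], [[0, 0.9, 0.4], [0, 0, 0]], [[0, 0, 0], [0, 0, 0]]]}}

```text
time_s: 26.1
tool_pos: [0.5342, -0.0225, 0.1254]
tool_rot: [-115.2, 0.1, -50.5]
force: [-1.0, 0.4, -0.5]
grip_width: 0.0127
```

>>> {"op": "carry_out", "data": {"targets": [[[0, 0.9, 0.4], [0, 0, 0]], [[0, 0, 0], [0, 0, 0]]]}}

```text
time_s: 26.3
tool_pos: [0.5342, -0.0226, 0.1245]
tool_rot: [-115.2, 0.1, -50.5]
force: [-1.9, -0.5, -0.7]
grip_width: 0.0129
```

>>> {"op": "carry_out", "data": {"targets": [[[0, 0, 0], [0, 0, 0]], [[0, 0, 0], [0, 0, 0]], [[0, 0, 0], [0, 0, 0]], [[0, 0, 0], [0, 0, 0]], [[0, -9, -4.2], [0, 0, 0]], [[0, -25, -11.7], [0, 0, 0]], [[0, -25, -11.7], [0, 0, 0]], [[0, 0, 0], [0, 0, 0]]], "jaw": 0.4}}

```text
time_s: 27.1
tool_pos: [0.5367, -0.0229, 0.1938]
tool_rot: [-114.8, -0.1, -50.5]
force: [1.0, -0.5, 0.1]
grip_width: 0.0347
```

```bash
python3 - <<'E'
from h import *
import pickle
P=pickle.load(open('poses.pkl','rb'))
P['small']=axT(.5985,.0315,.079,np.radians(39.5)); P['medium'][2,3]=.0653;P['large'][2,3]=.0593
pickle.dump(P,open('poses.pkl','wb'))
T0=toolpose(); T1=mk([.5985,.0315,.175],Rtool([0,0,-1],[T0[0,0],T0[1,0],0]))
print(T0[:3,3].round(4)); plan(T0,T1,vmax=30)
E
python3 ov.py q8 small small medium large;python3 w.py w14 small medium large
```

```text
[ 0.5367 -0.0229  0.1938]
4 total tool [ -2.7 -17.5  82.6] rot [ 2.481e+01 -2.000e-02  1.100e-01]
[[[-0.7,-4.4,20.6],[6.2,-0.01,0.03]],[[-0.7,-2.1,21.0],[6.2,-0.01,0.03]],[[-0.7,0.2,21.1],[6.2,-0.01,0.03]],[[-0.7,2.4,21.0],[6.2,-0.01,0.03]]]
27.2 [ 0.5351 -0.0224  0.1905] [-1.1502e+02  6.0000e-02 -5.0480e+01] [-0.72  0.76  0.25] 0.03489673015481971 [-40.  26.  41.  88.  -0.  92. -49.]
```

View pics/q8_scene.png

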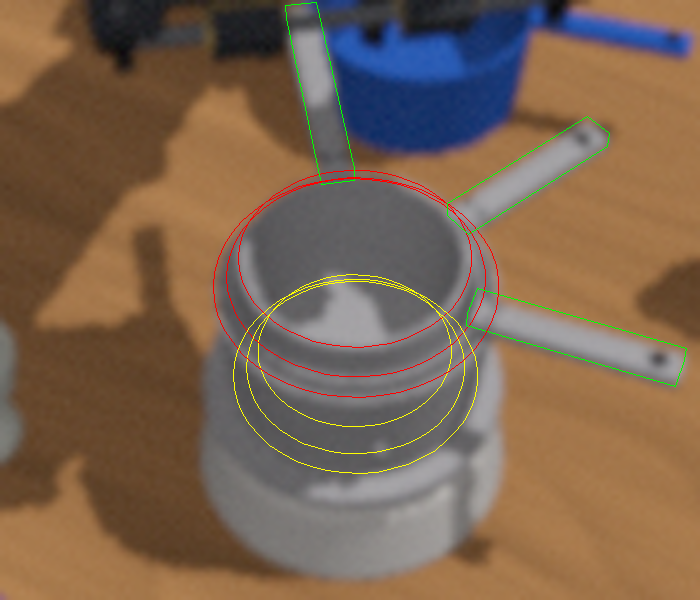

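View pics/w14.png

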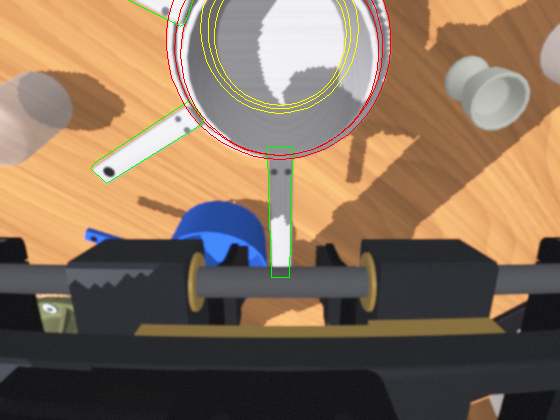

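>>> {"op": "carry_out", "data": {"targets": [[[-0.5, -4, 20.6], [6.2, 0, 0]], [[-0.5, -2, 21], [6.2, 0, 0]], [[-0.5, 0, 21], [6.2, 0, 0]], [[-0.5, 2.4, 21], [6.2, 0, 0]], [[0, 10, 0], [0, 0, 0]], [[0, 20, 0], [0, 0, 0]], [[0, 20, 0], [0, 0, 0]], [[0, 15, 0], [0, 0, 0]], [[0, 8, 0], [0, 0, 0]], [[0, 0, 0], [0, 0, 0]]], "jaw": 0, "squeeze": 20}}

```text
time_s: 28.25
tool_pos: [0.5948, 0.031, 0.0953]
tool_rot: [-90.6, 0.2, -50.5]
force: [-0.7, -0.9, -0.5]
grip_width: 0.0005
```

```bash
python3 - <<'E'
from h import *
T0=toolpose(); T1=mk([.5985,.0315,.088],Rtool([0,0,-1],[T0[0,0],T0[1,0],0]))
print(T0[:3,3].round(4),env.get_obs()['force']); plan(T0,T1,vmax=30)
E
```

```text
[0.5948 0.031  0.0953] [-0.69397642 -0.92866112 -0.53202496]
1 total tool [2.  7.3 3.2] rot [ 0.56  0.   -0.17]
[[[2.0,7.3,3.2],[0.56,0.0,-0.17]]]
```

>>> {"op": "carry_out", "data": {"targets": [[[2, 2, 3], [0.5, 0, -0.2]], [[0, 2, 0], [0, 0, 0]], [[0, 2, 0], [0, 0, 0]], [[0, 1.5, 0], [0, 0, 0]], [[0, 1.5, 0], [0, 0, 0]]]}}

```text
time_s: 28.75
tool_pos: [0.5997, 0.0316, 0.0883]
tool_rot: [-89.8, -0.1, -50.5]
force: [0.4, 0.0, -0.2]
grip_width: 0.0005
```

>>> {"op": "carry_out", "data": {"targets": [[[0, 1, 0], [0, 0, 0]], [[0, 1, 0], [0, 0, 0]], [[0, 1, 0], [0, 0, 0]]]}}

```text
time_s: 29.05
tool_pos: [0.5997, 0.0316, 0.0852]
tool_rot: [-89.8, -0.1, -50.5]
force: [-0.2, -0.8, 1.1]
grip_width: 0.0008
```

>>> {"op": "carry_out", "data": {"targets": [[[0, 1, 0], [0, 0, 0]], [[0, 1, 0], [0, 0, 0]], [[0, 1, 0], [0, 0, 0]]]}}

```text
time_s: 29.35
tool_pos: [0.5997, 0.0316, 0.0824]
tool_rot: [-89.8, -0.1, -50.5]
force: [-1.1, 0.8, 4.1]
grip_width: 0.0005
```

>>> {"op": "carry_out", "data": {"targets": [[[0, 1, 0], [0, 0, 0]], [[0, 1, 0], [0, 0, 0]], [[0, 1, 0], [0, 0, 0]]]}}

```text
time_s: 29.65
tool_pos: [0.6004, 0.0315, 0.0799]
tool_rot: [-89.8, -0.1, -50.5]
force: [-1.2, 0.1, 7.0]
grip_width: 0.0002
```

>>> {"op": "carry_out", "data": {"targets": [[[0, 1, 0], [0, 0, 0]], [[0, 1, 0], [0, 0, 0]], [[0, 1, 0], [0, 0, 0]]]}}

```text
time_s: 29.95
tool_pos: [0.6007, 0.0314, 0.0773]
tool_rot: [-89.7, -0.2, -50.5]
force: [-2.1, 0.3, 8.7]
grip_width: 0.0007
```

>>> {"op": "carry_out", "data": {"targets": [[[0, 1, 0], [0, 0, 0]], [[0, 1, 0], [0, 0, 0]], [[0, 1, 0], [0, 0, 0]]]}}

```text
time_s: 30.25
tool_pos: [0.6006, 0.0314, 0.0743]
tool_rot: [-89.7, -0.2, -50.5]
force: [-3.1, -1.0, 8.4]
grip_width: 0.0008
```

>>> {"op": "carry_out", "data": {"targets": [[[0, 1, 0], [0, 0, 0]], [[0, 1, 0], [0, 0, 0]], [[0, 1, 0], [0, 0, 0]]]}}

```text
time_s: 30.55
tool_pos: [0.6007, 0.0314, 0.0717]
tool_rot: [-89.7, -0.1, -50.5]
force: [-3.3, -0.1, 12.2]
grip_width: 0.0005
```

>>> {"op": "carry_out", "data": {"targets": [[[0, 1, 0], [0, 0, 0]], [[0, 1, 0], [0, 0, 0]], [[0, 1, 0], [0, 0, 0]]]}}

```text
time_s: 30.85
tool_pos: [0.6008, 0.0313, 0.0696]
tool_rot: [-89.7, -0.1, -50.5]
force: [-6.3, -0.1, 20.1]
grip_width: 0.0002
```

>>> {"op": "carry_out", "data": {"targets": [[[0, 1, 0], [0, 0, 0]], [[0, 1, 0], [0, 0, 0]]]}}

```text
time_s: 31.05
tool_pos: [0.601, 0.0316, 0.069]
tool_rot: [-89.7, -0.1, -50.5]
force: [-8.8, 0.5, 29.1]
grip_width: 0.0003
```

>>> {"op": "carry_out", "data": {"targets": [[[0, 1, 0], [0, 0, 0]], [[0, 1, 0], [0, 0, 0]]]}}

```text
time_s: 31.25
tool_pos: [0.6012, 0.0317, 0.0669]
tool_rot: [-89.6, -0.1, -50.5]
force: [-3.7, 0.9, 13.2]
grip_width: 0.0003
```

>>> {"op": "carry_out", "data": {"targets": [[[0, 1, 0], [0, 0, 0]], [[0, 0, 0], [0, 0, 0]]]}}

```text
time_s: 31.45
tool_pos: [0.6011, 0.0318, 0.0663]
tool_rot: [-89.6, -0.1, -50.5]
force: [-9.0, 2.1, 26.2]
grip_width: 0.0005
```

>>> {"op": "carry_out", "data": {"targets": [[[0, -6, 0], [0, 0, 0]], [[0, -10, 0], [0, 0, 0]], [[0, -25, 0], [0, 0, 0]], [[0, -40, 0], [0, 0, 0]], [[0, -45, 0], [0, 0, 0]], [[0, -40, 0], [0, 0, 0]], [[0, 0, 0], [0, 0, 0]]]}}

```text
time_s: 32.15
tool_pos: [0.6026, 0.0311, 0.2341]
tool_rot: [-89.3, -0.4, -50.5]
force: [-0.0, -0.3, 1.0]
grip_width: 0.0006
```

```bash
python3 - <<'E'
from h import *
import pickle
P=pickle.load(open('poses.pkl','rb'))
for n,z in(('large',.0597),('medium',.0657),('small',.0717)): P[n][2,3]=z
pickle.dump(P,open('poses.pkl','wb'))
E
python3 ov.py q9 small small medium large;python3 w.py w15 small medium large
```

```text
32.25 [0.5996 0.0314 0.2286] [-89.74  -0.14 -50.48] [-0.26  0.28 -0.26] 0.0006675517901166073 [-39.  14.  40.  92.  -9.  78. -49.]
```

View pics/q9_scene.png

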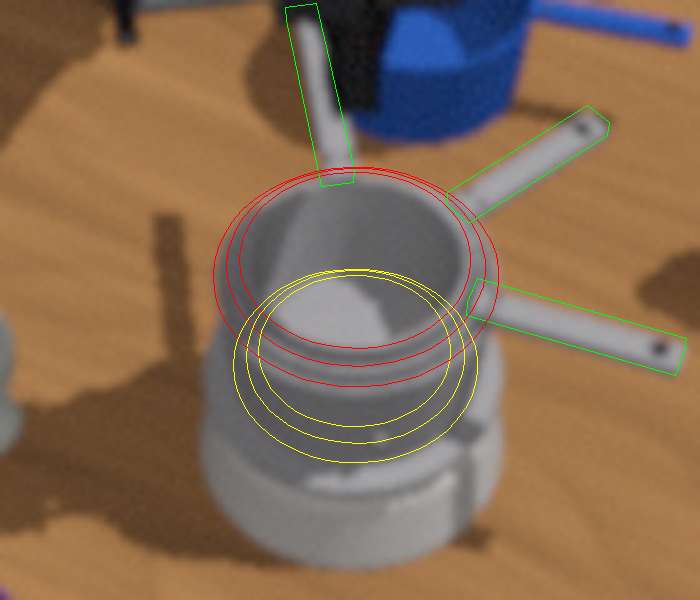

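View pics/w15.png

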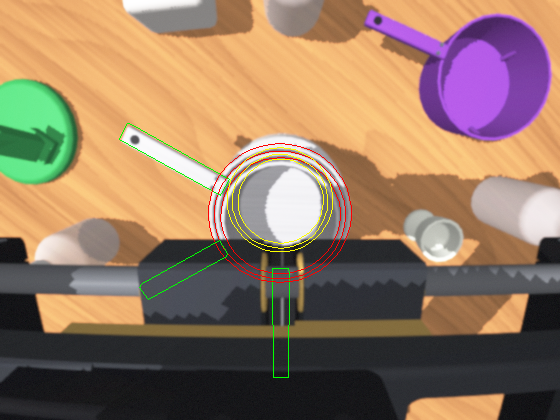

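>>> {"op": "carry_out", "data": {"targets": [[[0, -15, -25], [0, 0, 0]], [[0, -15, -30], [0, 0, 0]], [[0, -15, -30], [0, 0, 0]], [[0, -15, -25], [0, 0, 0]], [[0, 0, 0], [0, 0, 0]], [[0, 0, 0], [0, 0, 0]]]}}

```text
time_s: 32.9
tool_pos: [0.5136, -0.0382, 0.2866]
tool_rot: [-89.9, -0.0, -50.5]
force: [0.8, 0.8, -0.2]
grip_width: 0.0003
```

```bash
python3 w.py w16 ; python3 w.py w17 small medium large; python3 look.py top t17 220 170 340 280
```

```text
32.9 [ 0.5136 -0.0382  0.2866] [-8.986e+01 -2.000e-02 -5.047e+01] [ 0.76  0.79 -0.24] 0.00030331566452860214 [-40.  -1.  42.  98.   1.  83. -49.]
32.95 [ 0.5138 -0.0376  0.2863] [-8.992e+01 -3.000e-02 -5.041e+01] [-0.13  0.04 -0.29] 0.0001898603158341719 [-40.  -1.  42.  98.   1.  83. -49.]
```

View pics/w16.png

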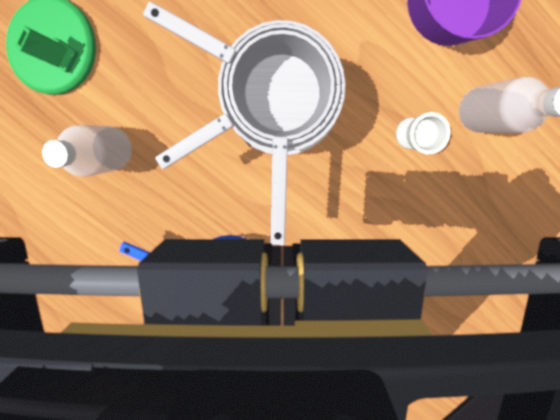

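View pics/w17.png

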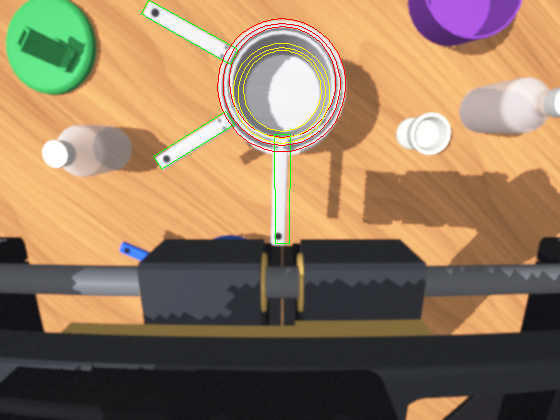

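View pics/t17.png

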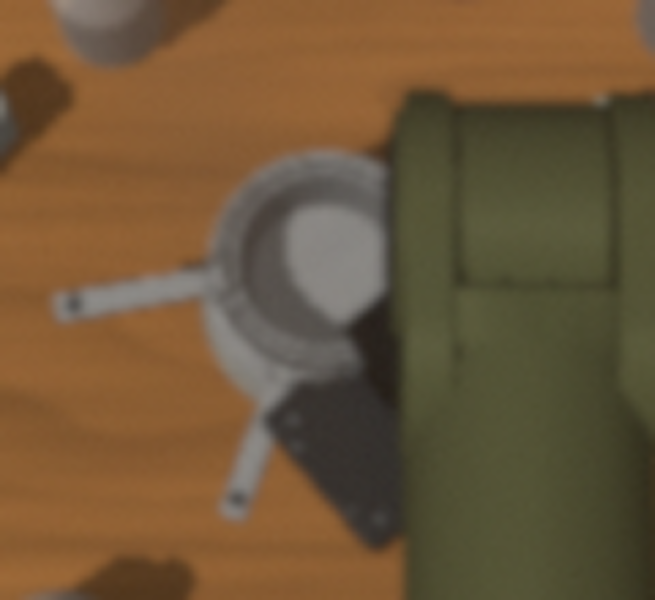

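```bash
python3 - <<'E'
import cv2
v=cv2.imread('pics/w16.png')[10:170,180:380];cv2.imwrite('pics/z.png',cv2.resize(v,None,fx=3.7,fy=3.7,interpolation=cv2.INTER_CUBIC))
E
```

```text
(no output)
```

View pics/z.png

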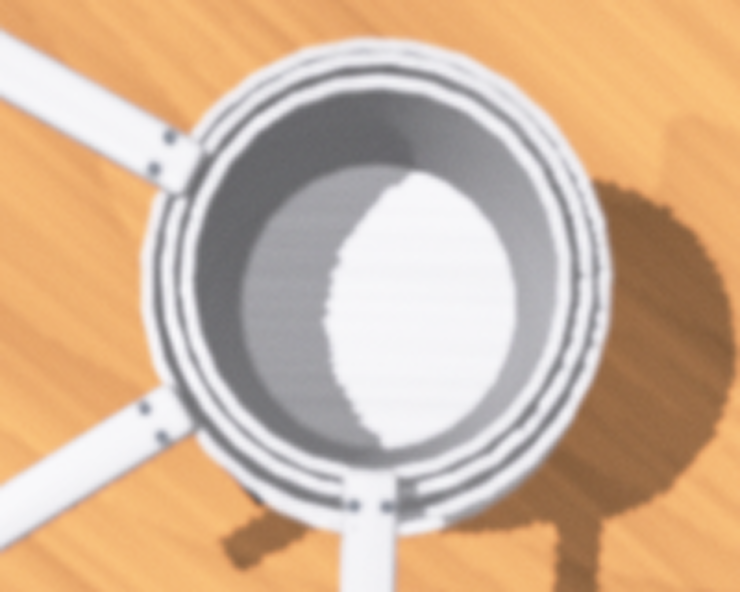

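```bash
python3 -c "
from cell import env
print(env.sign_off(), env.get_obs()['time_s'])"
```

```text
the job is handed in; nothing more can be done
the job is handed in; nothing more can be done
```

The three steel pans are nested on the scale and the job is handed in, after about 33 s of the 72 s; the sign-off gave no verdict.

I lifted the middle pan by its handle into the large one and pressed it home with the shut fingers on the middle of its floor. I then drew the small pan out along its sleeve, turned it about 55° level, set it into the middle pan and pressed that home the same way.

- **Fully home:** pressed until the scale bottomed out, the finger heights fitted both pans being home: 60.3 mm against 60 mm expected for the middle pan, and 66.3 mm against 66 mm for the small one.
- **Force:** the highest wrist reading was about 29 N, just before the small pan's last tab gave way; the middle pan's peak was about 25 N at the scale's end stop. Both are a little above the 22 N the tabs were said to need at most. I read the force only at the end of each move, so brief higher peaks would not show. I could not measure the force between the pans directly.
- **Fit and handles:** in the last wrist and scene pictures the three rims lie concentric within their play and level, and the handles stand about 60° apart. The small pan's rim and handle lay a couple of pixels (about 2–3 mm) off my model, which I put down to measurement error. I judged level by eye from the pictures and did not measure the tilt as a number.
- **Surroundings:** the gripper was clear of everything. I moved no bottle, egg cup or timer on purpose, but I did not measure their final positions.

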